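Load the watch-parts cleaning carrier

TASK

Get the watch parts ready for the ultrasonic bath: nest the two steel parts baskets that stand on the bench into the one already in the cleaning carrier on the red side top, one on top of the other and each fully home, then swing the carrier's hinged cover down until it lies flat on the top basket. Keep the baskets upright and do not drop them, so that no parts spill, and leave the other small things on the bench where they are.

Things in the scene. Friction and masses are not known exactly. Their poses are not given: they have to be found in the camera images.
- basket_low: Steel basket for watch parts, 30 mm high, sitting loose in the carrier: underside 12 mm below carrier_seat, rim 18 mm above it. All three baskets are alike, 50 to 100 g. Nested, a foot enters the mouth below (47.6 mm inside) until its ledge rests on the rim: each basket sits 18 mm above the one under it. Origin: centre of the underside; z up its axis.
- basket_a: One of two like baskets loose on the bench. Upper part: straight round band, 52 mm outside (53 over the rolled rim), wall 2.2 mm, from 12 mm up to the open rim at 30 mm; grip it there from outside. Lower part: tapered wire foot, 37 mm wide below, 44 mm at the ledge 12 mm up. Tiny wheels inside stay put. Origin: centre of the underside; z up its axis.
- basket_b: The other loose basket, same shape and size as basket_a, elsewhere on the bench, with tiny parts in it that stay put. Which of the two is nested first does not matter. Origin: centre of the underside; z up its axis.
- carrier_seat (a point): Centre of the top edge of the carrier's locating ring (57 mm outside), 22.5 mm above the red side top on which it stands (6 mm below the bench top), on the stack's axis; x points to the hinge post, z up. The steel carrier does not move; base plate 112 x 78 mm, 36 mm of it on the -x side of this axis. With three baskets nested the top rim is 54 mm above this point.
- cover_hinge (a point): Middle of the cover arm's hinge pin, on top of the carrier's post, 64 mm along +x of carrier_seat and 60 mm above it. The pin runs along this point's y axis; axes parallel to those of carrier_seat.
- cover_ball (a point): Centre of the black ball handle, 17 mm across, at the free end of the cover arm, 108 mm from the hinge pin, on whose arc it moves; closed, it is 108 mm on the pin's -x side and 1 mm above it. A 6 mm stem joins it from the hinge's side; across the arm (along the pin) both sides of the ball are free to grip, so that it turns between the fingers.
- cover (a joint): Angle of the cover arm, rad. 0: arm level, its 53 mm disc flat on the third nested basket's rim (a 38 mm wide, 3.5 mm deep tapered boss under it enters the mouth). 1.57: arm upright. Starts open, 1.65 to 1.9, leaning back from the seat. Range -0.10 to 1.95. Friction 0.06 N m: it stays where it is left.
- panel_post (a point): Obstacle, fixed: top of the front end of the upright wooden panel, 25 mm thick and 280 mm high, that runs from here back along +x between the bench (left) and the red side top (right). Pass in front of it (nearer the robot) or above it; a bench vice 55 mm high stands on the front edge there.
- lamp_rim (a point): Obstacle, fixed: centre of the open lower rim of the bench lamp's bell shade, about 300 mm across, hanging over the left of the bench, its rim 150 to 200 mm above the bench top, shade and arm above that. The baskets do not stand under it.
- loupe: Bystander: black eye loupe, 35 mm wide, 31 mm high, standing near the baskets. Origin: centre of its underside.
- oil_cup: Bystander: white oil cup with a stick, 28 mm wide, 58 mm high, standing behind the baskets. Origin: centre of its underside.
- tweezers_3: Bystander: short dark tweezers, 75 mm long, lying between the baskets' places. Origin: centre of its underside.
Mind the look-alikes: they are no part of the job. What is shaped like the basket_a but green is not meant.

How it is judged (in metres and radians):
At the end, for the whole second after the job is handed in: The three baskets are nested in the carrier, upright (0.08 rad) and on its axis (4 mm): the first still in the seat, the second fully home in it (2.5 mm), the third fully home in that (3 mm), a and b in either order; the cover lies flat on the top rim (within 0.045 rad of 0); all at rest (z of basket_low in the frame of carrier_seat between -0.014 and -0.01 m and ((z of basket_a in the frame of carrier_seat between 0.0035 and 0.0085 m and z of basket_b in the frame of carrier_seat between 0.021 and 0.027 m) or (z of basket_b in the frame of carrier_seat between 0.0035 and 0.0085 m and z of basket_a in the frame of carrier_seat between 0.021 and 0.027 m)) and horizontal distance between each of basket_low, basket_a, basket_b and carrier_seat below 0.004 m and angle between each of basket_low, basket_a, basket_b's own z axis and vertical below 0.08 rad and value of joint cover between -0.045 and 0.045 rad and linear speed of each of basket_low, basket_a, basket_b below 0.02 m/s and velocity of joint cover between -0.05 and 0.05 rad/s); the robot touches nothing.
It fails at once if any basket is tipped by more than 0.5 rad (parts spill) (angle between any of basket_low, basket_a, basket_b's own z axis and vertical above 0.5 rad).
It fails at once if a basket is dropped: it moves faster than 0.5 m/s while the fingers do not touch it ((linear speed of basket_a above 0.5 m/s and contact force between the fingers and basket_a below 0.02 N) or (linear speed of basket_b above 0.5 m/s and contact force between the fingers and basket_b below 0.02 N)).
It fails at once if the loupe, the oil cup or the short tweezers is shifted by more than 30 mm (distance of any of loupe, oil_cup, tweezers_3 from where it was at the start of the episode above 0.03 m).
It also fails if it takes over 70 s, if anything falls off the work surface, if the arm or the gripper's body presses on something with over 40 N, if the wrist force passes 120 N, or if a joint passes its speed limit or range.

ROBOT

A 6-joint arm with a two-finger parallel gripper is mounted at the origin on a cart in front of the work surface, level with it; the furniture and walls round the work are solid. World frame = base frame: x ahead of the robot, y to its left, z up, the work surface at z = 0. Lengths are in mm, angles in rad, forces in N, time in s.
With the tool pointing down it reaches from about 350 to 875 mm from the base axis. Payload 15.5 kg.
Tool frame: the origin (TCP) lies at the very end of the fingers, on their centre line; the grasp point (between the pads) lies 19 mm behind it; z points along the fingers, x is the direction in which the jaws open and shut, and the axes are right-handed (so a half turn about z gives the same grasp; the last joint's range is limited). The gripper opens to 85 mm and grips with 20 to 120 N. Pads are 22 mm wide; open, the fingers measure 114 mm over their backs; the gripper's body (76 mm by 85 mm) begins 54 mm behind the grasp point. The pads swing forward as they close: fully open they stand 13 mm farther back than shut.
Start: joints at [-1.29, 0.494, 1.345, -0, 1.302, -0.096], TCP at [229.387, -581.385, 231.277] pointing down, gripper open.
Joint ranges: [-2.91, 2.91], [-0.82, 2.16], [0.22, 2.67], [-1.22, 4.37], [0.12, 2.79], [-3.08, 3.08]. Speed limits (rad/s): [1.89, 1.89, 2.57, 3.01, 3.01, 3.01].

INTERFACE

Orientations are given as a rotation vector (axis times angle).
In Python, from rig import r, viewer gives the robot as it stands.
- The arm moves only by the shell command python3 -m crank 'ROWS'. ROWS is JSON, a list that holds one entry, the list of rows, each a list of 7 numbers: the shift along the tool's x, y, z in mm, then the turn, a rotation vector about the tool's x, y, z in degrees, then the opening, from 0 (shut) to 1 (fully open). In form: [[[tx, ty, tz, ax, ay, az, claw], ...]]. A call has 1 to 10 rows; each row is the pose to reach, as a shift and turn from the pose commanded when the call began, along the tool's axes at that moment; what a row does not reach only later rows make up. A row lasts 1/8 s, in which the tool goes at most 62.5 mm and 10.7 degrees, less where a joint would pass 70% of its speed; a pose out of reach is approached as far as the arm can. A call with a gripper value outside its range is refused whole. The fingers move at their own pace and stop on an object; the grip force is fixed at half the most. Time passes only in rows, so rows that repeat a pose let the fingers close. It gives the time, the measured TCP pose, the force and the opening at its end, in the units of the state.
- r.sense(): the state, without advancing time (a new reading comes with each control period).
- viewer.get_image(name): name is "scene" or "top" or "wrist"; returns a dict with "image" (400x640x3 uint8, blue, green, red), "K" (3x3 intrinsics, pixels), "R" (3x3) and "t" (3): a world point X has camera coordinates R X + t; the wrist camera has in their place "hand_eye" (4x4, takes a point from camera to tool coordinates, whose origin is the TCP and whose axes are the tool frame's). Camera axes: x right, y down, z forward; pixel columns grow to the right and rows downward; lengths in mm; the calibration is good to about 2 mm. A picture is of the moment at which its call begins: read the wrist's pose just before it. There is no depth.
- r.job_done(): hands the job in, once; it reports no verdict.
The state is a dict: "time": time; "q": joint angles; "qd": joint speeds; "joint_torque": joint torques, N m; "position": TCP position; "orientation": TCP orientation; "contact_force": force on the tool from outside, world axes, zero at the start; "wrist_torque": the same for the moment, N m; "grip_width": finger opening in mm.
Only numpy, scipy, OpenCV 4.12 (cv2) and the standard library are available. Lean on these libraries where they do the work, as an engineer would, in place of code of your own. Each camera call takes 0.05 s, during which the arm holds its last target.

## Working session

There is one attempt and no reset: what is moved stays moved. The work goes in short steps, Python scripts to look and compute and a shell command to move; the robot and the scene stay as the last step left them, time stands still between calls to the robot, and variables do not carry over. Pictures are saved under pics/ and viewed, and the job is handed in when it is done.

```bash
ls; mkdir -p pics; python3 - <<'E'
from rig import r, viewer
import cv2
s=r.sense(); print(s)
for n in ("scene","top","wrist"):
    d=viewer.get_image(n); cv2.imwrite(f"pics/{n}0.png",d["image"]); print(n,d["K"].tolist(),[ (k,d[k].tolist()) for k in d if k not in("image","K")])
E
```

```text
pics
{'time': 0.0, 'q': array([-1.29049416e+00,  4.94227480e-01,  1.34613948e+00, -1.96867862e-05,
        1.30251706e+00, -9.55147717e-02]), 'qd': array([-5.44016836e-04, -7.24113756e-04,  7.19337303e-04,  1.54241511e-05,
        6.49156430e-04, -8.27558729e-04]), 'joint_torque': array([-1.28028027e-03, -8.82156086e+01, -3.83881617e+01, -1.71392335e-04,
        9.96332295e-03,  2.22044633e-05]), 'position': array([ 229.28044183, -581.0255928 ,  230.66989155]), 'orientation': array([-2.59664740e+00,  1.76689926e+00,  1.57920366e-03]), 'contact_force': array([ 0.00647903, -0.29968525,  0.19297187]), 'wrist_torque': array([-0.03667381, -0.00837373,  0.01289433]), 'grip_width': 85.53496483213257}
scene [[504.1500716941627, 0.0, 326.8116581427388], [0.0, 504.1500716941627, 201.57578669087508], [0.0, 0.0, 1.0]] [('R', [[-0.7094846079063692, -0.7047008403451833, -0.005321349522241869], [-0.5075384189993531, 0.5161932910528012, -0.6898907446195485], [0.48891343240248836, -0.48676607512117187, -0.7238939450828051]]), ('t', [416.72512398761506, 317.2176634693527, 1282.3899674344864])]
top [[471.0354182935199, 0.0, 319.4507960821399], [0.0, 471.0354182935199, 195.32058396204476], [0.0, 0.0, 1.0]] [('R', [[0.019041204120834754, -0.9997765281682348, 0.009182933599862038], [-0.988255364675701, -0.02021301620952666, -0.15146870358397826], [0.15162046938103832, -0.006190936890663678, -0.9884193976066484]]), ('t', [91.61988643637504, 524.1297940493417, 1599.3789282548378])]
wrist [[335.67633911833724, 0.0, 318.10801281310137], [0.0, 335.67633911833724, 193.39900473499287], [0.0, 0.0, 1.0]] [('hand_eye', [[0.9999999140297902, -0.00010284876989039186, 0.00040169956662271423, -1.2586941379751915], [-1.3010561123700763e-05, 0.9604920401856457, 0.27830745690825437, -70.40081838243354], [-0.00041445281588147127, -0.2783074382084409, 0.9604919562738242, -141.56204677040677], [0.0, 0.0, 0.0, 1.0]])]
```

View pics/scene0.png

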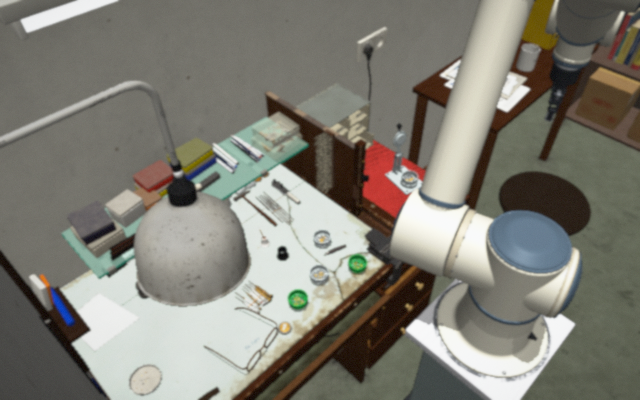

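View pics/top0.png

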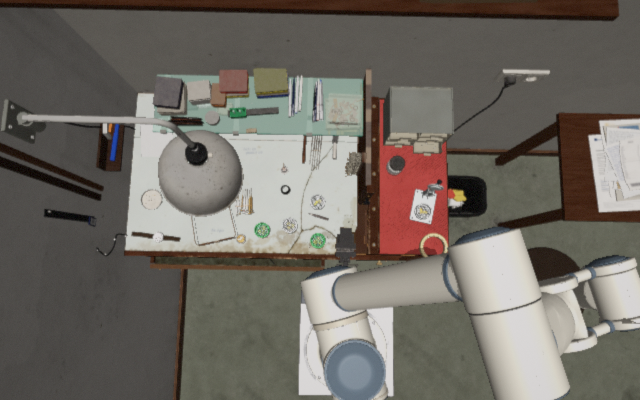

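View pics/wrist0.png

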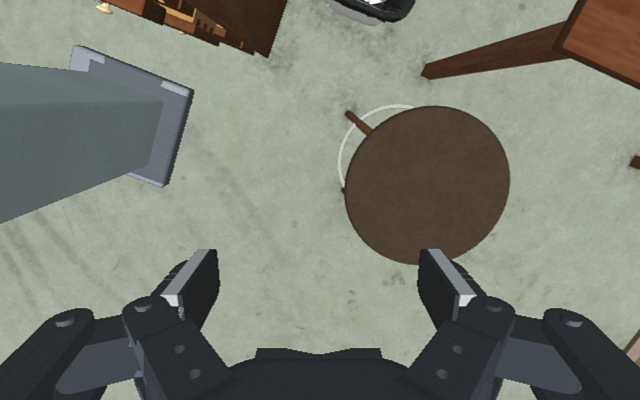

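The top view shows two steel baskets, near (318,202) and (290,225). The green look-alikes are near (262,230) and (318,241), the loupe is at (285,189), and the carrier with basket_low is at (423,212). Next I'll take close crops to confirm this.

```bash
python3 - <<'E'
import cv2
t=cv2.imread("pics/top0.png"); s=cv2.imread("pics/scene0.png")
cv2.imwrite("pics/c1.png",cv2.resize(t[175:260,240:340],None,fx=7,fy=7,interpolation=cv2.INTER_CUBIC))
cv2.imwrite("pics/c2.png",cv2.resize(t[170:260,380:480],None,fx=6,fy=6,interpolation=cv2.INTER_CUBIC))
cv2.imwrite("pics/c3.png",cv2.resize(s[110:210,340:440],None,fx=6,fy=6,interpolation=cv2.INTER_CUBIC))
cv2.imwrite("pics/c4.png",cv2.resize(s[220:320,240:380],None,fx=5.5,fy=5.5,interpolation=cv2.INTER_CUBIC))
E
```

```text
(no output)
```

View pics/c1.png

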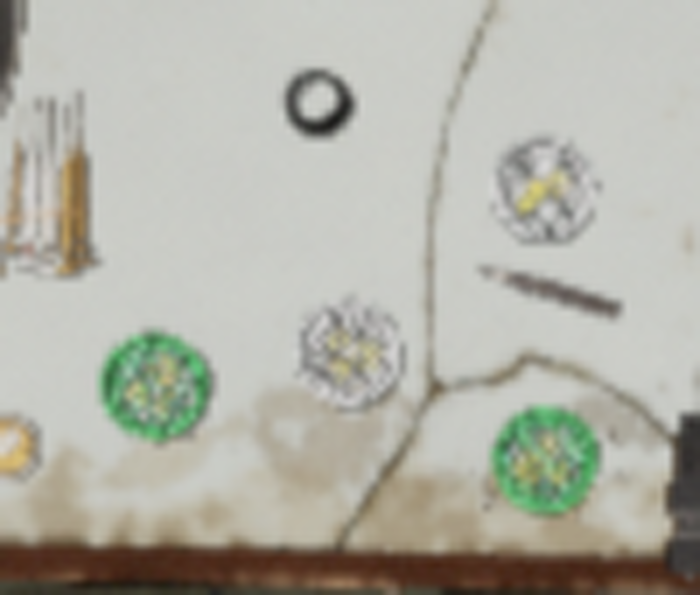

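View pics/c2.png

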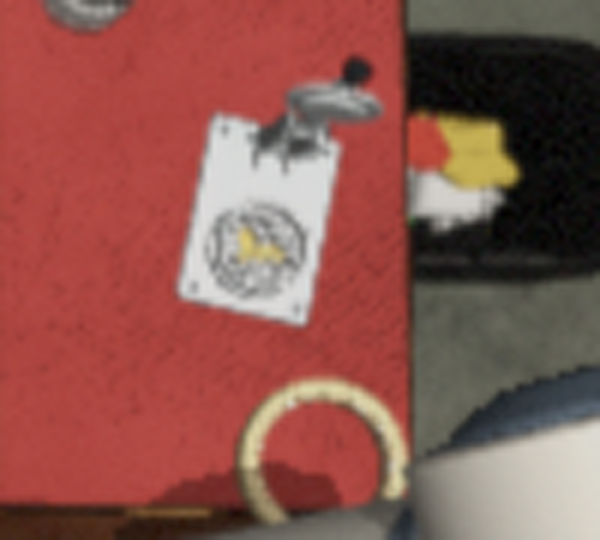

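View pics/c3.png

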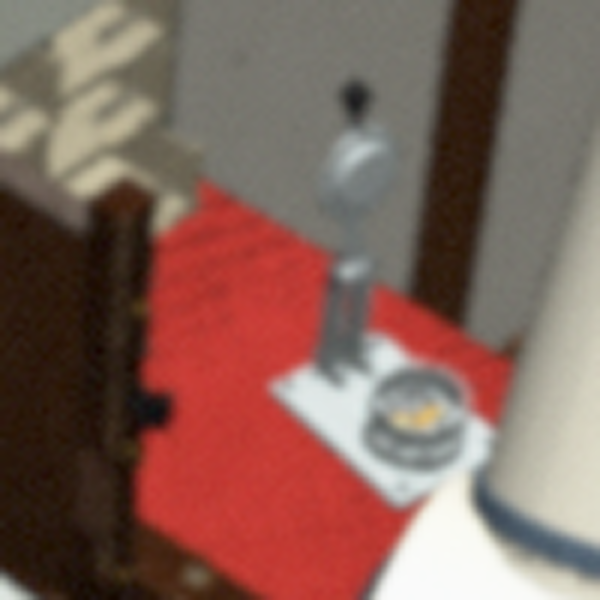

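View pics/c4.png

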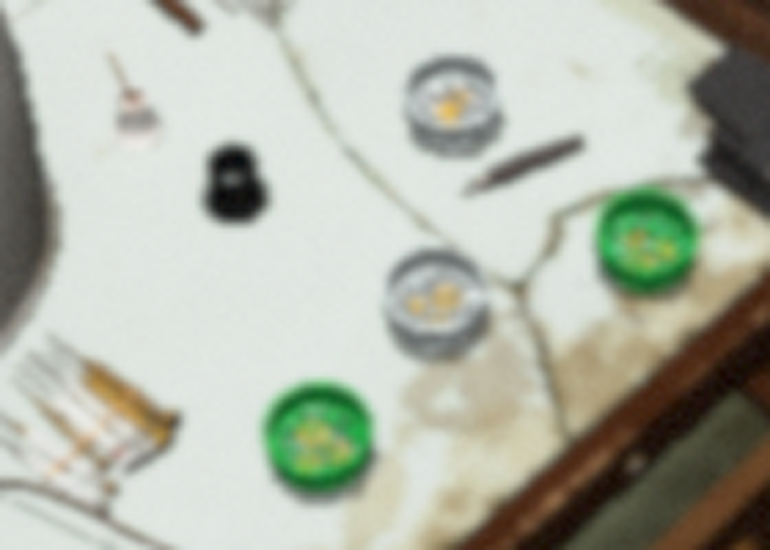

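The crops settle the choice. The targets are the steel baskets: in c4 they are the upper one near (453,90) and the middle one near (437,283). The two green ones are excluded, and the tweezers lie between the baskets. In c2 the carrier is the white plate, with its post and cover up and to the right.

```bash
cat > h.py <<'E'
import numpy as np, cv2, json
from rig import r, viewer
from scipy.spatial.transform import Rotation as Ro
def grab(name,fn=None):
    s=r.sense(); d=viewer.get_image(name)
    if name=="wrist":
        T=np.eye(4);T[:3,:3]=Ro.from_rotvec(s["orientation"]).as_matrix();T[:3,3]=s["position"]
        C=T@np.array(d["hand_eye"]); d["C"]=C[:3,3]; d["A"]=C[:3,:3]
    else:
        R=np.array(d["R"]); d["A"]=R.T; d["C"]=-R.T@np.array(d["t"])
    if fn: cv2.imwrite(fn,d["image"])
    return d
def ray(d,uv):
    v=d["A"]@np.linalg.solve(d["K"],[uv[0],uv[1],1]); return d["C"],v/np.linalg.norm(v)
def plane(d,uv,z):
    c,v=ray(d,uv); return c+v*(z-c[2])/v[2]
def tri(l):
    A=0;b=0
    for d,uv in l:
        c,v=ray(d,uv);P=np.eye(3)-np.outer(v,v);A=A+P;b=b+P@c
    return np.linalg.solve(A,b)
def proj(d,X):
    p=np.array(d["K"])@(np.array(d["A"]).T@(np.array(X)-d["C"])); return p[:2]/p[2]
E
python3 - <<'E'
from h import *
np.set_printoptions(precision=1,suppress=True)
t=grab("top");s=grab("scene")
T=lambda x,y,f,a,b:(x/f+a-.5+.5/f,y/f+b-.5+.5/f)
b1=T(547,190,7,240,175);b2=T(351,354,7,240,175)
s1=T(453,90,5.5,240,220);s2=T(437,283,5.5,240,220)
for a,b in((b1,s1),(b2,s2)): print(plane(t,a,30),plane(s,b,30),tri([(t,a),(s,b)]))
low=T(257,250,6,380,170); lows=T(418,398,6,340,110)
print("low",plane(t,low,34.5),plane(s,lows,34.5))
print("plate",[plane(t,T(x,y,6,380,170),0) for x,y in((180,296),(305,325),(340,145),(218,115))])
print("ball",tri([(t,T(357,70,6,380,170)),(s,T(355,98,6,340,110))]))
for n,p in dict(loupe=(318,102),tw1=(482,269),tw2=(620,312),g1=(157,386),g2=(547,460)).items(): print(n,plane(t,T(*p,7,240,175),15))
print(r.sense()["time"])
E
```

```text
[501.  107.5  30. ] [499.3 108.3  30. ] [500.9 107.3  27.8]
[417.1 202.9  30. ] [417.4 200.8  30. ] [416.4 202.4  32.6]
low [ 474.3 -257.3   34.5] [ 474.3 -261.5   34.5]
plate [array([ 450.2, -219.2,    0. ]), array([ 434.5, -292.9,    0. ]), array([ 542.5, -315.6,    0. ]), array([ 559.1, -243. ,    0. ])]
ball [ 552.2 -278.9  183.4]
loupe [545.6 224.   15. ]
tw1 [462.4 139.3  15. ]
tw2 [442.1  69.7  15. ]
g1 [400.5 299.9  15. ]
g2 [367.5 104.8  15. ]
0.25
```

```bash
python3 -m crank '[[[-20,-33,-5,0,0,-10,1],[-40,-67,-10,0,0,-20,1],[-62,-100,-15,0,0,-30,1],[-84,-135,-20,0,0,-40,1],[-106,-170,-25,0,0,-50,1],[-128,-205,-30,0,0,-60,1],[-150,-240,-35,0,0,-70,1],[-172,-275,-40,0,0,-80,1],[-194,-310,-40,0,0,-90,1],[-214,-344,-40,0,0,-100,1]]]'; python3 -m crank '[[[0,0,0,0,0,-10,1],[0,0,0,0,0,-20,1],[0,0,0,0,0,-30,1],[0,0,0,0,0,-40,1],[0,0,0,0,0,-46.4,1],[0,0,0,0,0,-46.4,1]]]'
python3 - <<'E'
from h import *
s=r.sense();print(s["position"],s["orientation"],s["q"],s["time"])
grab("wrist","pics/w1.png")
E
```

```text
time: 1.5
position: [471.5, -254.8, 271.4]
orientation: [3.021, 0.862, 0.0]
contact_force: [-0.6, -0.1, -0.4]
grip_width: 85.2
time: 2.25
position: [470.8, -256.0, 271.2]
orientation: [-2.443, -1.975, 0.0]
contact_force: [0.3, 0.7, -0.3]
grip_width: 85.3
[ 470.78410027 -256.04301532  271.23262155] [-2.44319285e+00 -1.97477451e+00  6.86603813e-05] [-6.09557314e-01  3.28919622e-01  1.50808776e+00 -1.24243724e-05
  1.30470118e+00 -1.96908813e+00] 2.25
```

View pics/w1.png

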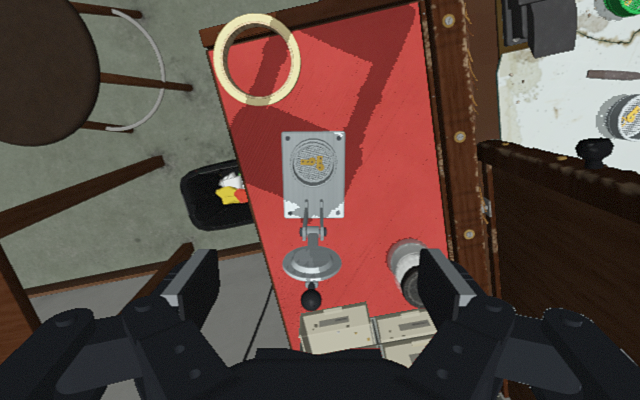

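The wrist view shows the carrier plate with basket_low near (314,162), the hinge post near (313,228), and the black ball at (311,299). The plate looks well aligned with the tool axes.

```bash
python3 - <<'E'
from h import *
d=grab("wrist"); im=d["image"]
cv2.imwrite("pics/w1c.png",cv2.resize(im[120:320,250:380],None,fx=4,fy=3*4/3,interpolation=cv2.INTER_CUBIC)[:600])
hsv=cv2.cvtColor(im,cv2.COLOR_BGR2HSV)
# plate: non red inside box
red=cv2.inRange(hsv,(0,120,60),(8,255,255))|cv2.inRange(hsv,(172,120,60),(180,255,255))
m=(255-red)[125:222,270:355]
m=cv2.morphologyEx(m,cv2.MORPH_OPEN,np.ones((5,5)))
cs=max(cv2.findContours(m,cv2.RETR_EXTERNAL,cv2.CHAIN_APPROX_NONE)[0],key=cv2.contourArea)
rc=cv2.minAreaRect(cs); print(rc)
bp=cv2.boxPoints(rc)+[270,125]
np.set_printoptions(precision=1,suppress=True)
print(bp); P=np.array([plane(d,b,0) for b in bp]);print(P)
E
```

```text
((43.0, 51.0), (90.0, 64.0), 90.0)
[[281. 131.]
 [345. 131.]
 [345. 221.]
 [281. 221.]]
[[ 431.  -292.8    0. ]
 [ 447.5 -216.8    0. ]
 [ 561.9 -239.     0. ]
 [ 544.2 -321.     0. ]]
```

View pics/w1c.png

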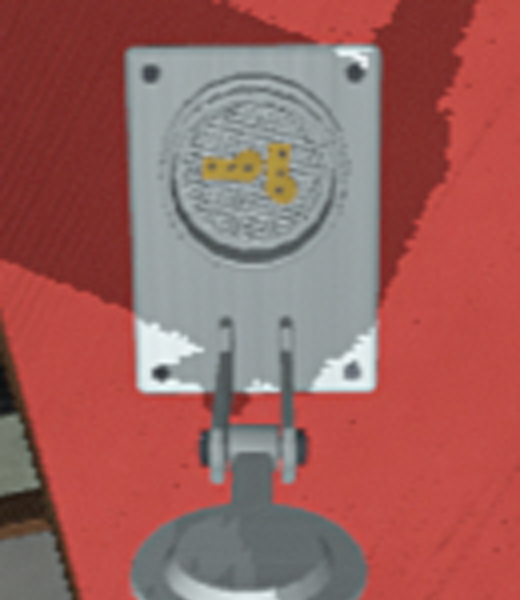

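```bash
python3 - <<'E'
from h import *
np.set_printoptions(precision=1,suppress=True)
d=grab("wrist")
T=lambda x,y:(x/4+250-.375,y/4+120-.375)
cor=[(127,47),(380,44),(376,391),(138,391)]; hol=[(151,73),(355,73),(351,370),(162,372)]
for z in(-4,-2,0,2,4):
    P=np.array([plane(d,T(*p),z) for p in cor]);H=np.array([plane(d,T(*p),z) for p in hol])
    L=(np.linalg.norm(P[3]-P[0])+np.linalg.norm(P[2]-P[1]))/2;W=(np.linalg.norm(P[1]-P[0])+np.linalg.norm(P[2]-P[3]))/2
    ax=(P[2]+P[3]-P[0]-P[1])/2; ax/=np.linalg.norm(ax); w=(P[1]+P[2]-P[0]-P[3]);w/=np.linalg.norm(w)
    hx=(H[2]+H[3]-H[0]-H[1])/2
    back=(P[0]+P[1])/2
    print(z,L,W,"ang",np.arctan2(ax[1],ax[0]),np.arctan2(-w[0],w[1]),np.arctan2(hx[1],hx[0]),"seat",back+36*ax,"ctr",P.mean(0),H.mean(0),P.mean(0)-20*ax)
print("rim dark inner",plane(d,T(252,172),34.5), [plane(d,T(*p),34.5) for p in((168,172),(337,172))])
print("pin",[plane(d,T(*p),76.5) for p in((202,447),(306,447),(254,447))])
print(grab("wrist")["C"])
E
```

```text
-4 112.57282746499152 78.04717080660684 ang -0.20735242904510323 -0.20748879875138 -0.20606127713187464 seat [ 474.8 -262.4   -4. ] ctr [ 494.7 -266.6   -4. ] [ 495.3 -266.9   -4. ] [ 475.1 -262.5   -4. ]
-2 112.03266672299928 77.6726753031835 ang -0.2073524290451024 -0.2074887987513796 -0.20606127713187433 seat [ 474.7 -262.4   -2. ] ctr [ 494.2 -266.5   -2. ] [ 494.9 -266.8   -2. ] [ 474.7 -262.4   -2. ]
0 111.49250598100704 77.29817979976012 ang -0.2073524290451028 -0.20748879875137988 -0.2060612771318747 seat [ 474.5 -262.3    0. ] ctr [ 493.8 -266.3    0. ] [ 494.4 -266.6    0. ] [ 474.2 -262.2    0. ]
2 110.95234523901482 76.92368429633677 ang -0.20735242904510243 -0.2074887987513795 -0.20606127713187503 seat [ 474.3 -262.2    2. ] ctr [ 493.4 -266.2    2. ] [ 494.  -266.5    2. ] [ 473.8 -262.1    2. ]
4 110.4121844970225 76.54918879291341 ang -0.20735242904510276 -0.20748879875137982 -0.20606127713187486 seat [ 474.1 -262.1    4. ] ctr [ 492.9 -266.1    4. ] [ 493.5 -266.4    4. ] [ 473.3 -262.     4. ]
rim dark inner [ 470.9 -261.7   34.5] [array([ 465.8, -285.2,   34.5]), array([ 476. , -238. ,   34.5])]
pin [array([ 533.7, -288.7,   76.5]), array([ 539.6, -261.4,   76.5]), array([ 536.6, -275. ,   76.5])]
[ 401.5 -240.   412.8]
```

The carrier measurements agree: plate 112 x 78 gives seat ≈ (474.6, -262.4) at angle -0.207, and the pin lies where that predicts. Next I go over the panel to look at the two baskets.

```bash
python3 -m crank '[[[0,0,-40,0,0,0,1],[20,-4,-75,0,0,0,1],[60,-13,-80,0,0,0,1],[110,-24,-80,0,0,0,1],[160,-35,-80,0,0,0,1],[210,-46,-80,0,0,0,1],[260,-57,-80,0,0,0,1],[310,-68,-80,0,0,0,1],[350,-76,-80,0,0,0,1],[387,-83,-80,0,0,0,1]]]'; python3 -m crank '[[[0,0,40,0,0,0,1],[0,0,80,0,0,0,1],[0,0,120,0,0,0,1],[0,0,150,0,0,0,1],[0,0,150,0,0,0,1]]]'
python3 - <<'E'
from h import *
s=r.sense();print(s["position"],s["orientation"],s["q"],s["time"])
d=grab("wrist","pics/w2.png")
E
```

```text
time: 3.7
position: [470.4, 141.3, 351.4]
orientation: [2.444, 1.974, 0.0]
contact_force: [0.2, 0.4, -0.3]
grip_width: 85.4
time: 4.32
position: [469.5, 139.5, 199.9]
orientation: [-2.442, -1.973, 0.005]
contact_force: [0.2, 0.6, 1.2]
grip_width: 85.3
[469.45018394 139.53211391 199.89078491] [-2.44231933 -1.97306577  0.00518903] [ 1.66912675e-01  3.44967413e-01  1.70921102e+00 -3.04222918e-06
  1.09120560e+00 -1.19212326e+00] 4.325
```

View pics/w2.png

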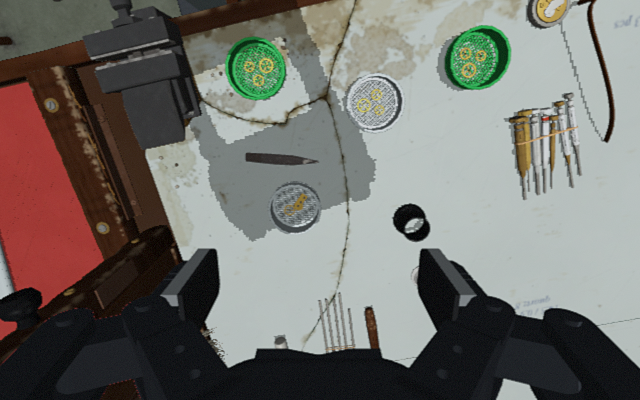

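The baskets appear at (296,208) and (374,103), with the tweezers at (281,159) and the green ones at (256,68) and (478,58).

```bash
python3 - <<'E'
from h import *
d=grab("wrist"); im=d["image"]
a=cv2.resize(im[170:245,255:340],None,fx=4.5,fy=4.5,interpolation=cv2.INTER_CUBIC)
b=cv2.resize(im[65:140,332:417],None,fx=4.5,fy=4.5,interpolation=cv2.INTER_CUBIC)
cv2.imwrite("pics/w2c.png",np.hstack([a,b]))
E
```

```text
(no output)
```

View pics/w2c.png

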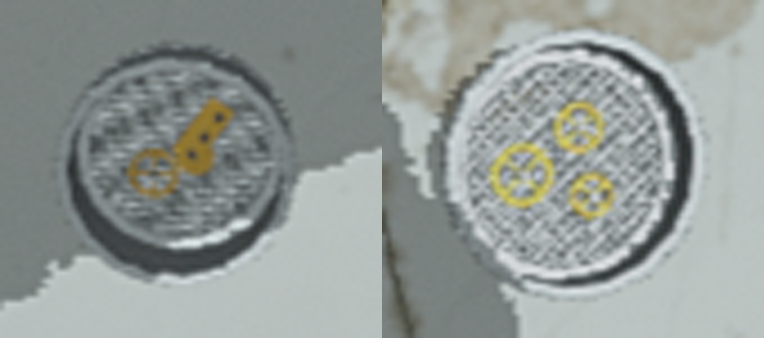

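```bash
cat > ov.py <<'E'
from h import *
def overlay(d,circs,box,f,fn):
    x0,y0,x1,y1=box
    im=cv2.resize(d["image"][y0:y1,x0:x1],None,fx=f,fy=f,interpolation=cv2.INTER_CUBIC)
    for c,rad,col in circs:
        a=np.linspace(0,2*np.pi,60)
        P=np.array([proj(d,[c[0]+rad*np.cos(t),c[1]+rad*np.sin(t),c[2]]) for t in a])
        P=((P-[x0,y0]+.5)*f-.5)
        cv2.polylines(im,[np.round(P*8).astype(np.int32)],True,col,1,cv2.LINE_AA,3)
    cv2.imwrite(fn,im)
E
python3 - <<'E'
from ov import *
np.set_printoptions(precision=1,suppress=True)
d=grab("wrist")
T=lambda x,y,a,b:((x+.5)/4.5+a-.5,(y+.5)/4.5+b-.5)
p1=plane(d,T(177,167,255,170),30);p2=plane(d,T(573-382,163,332,65),30)
print(p1,p2)
overlay(d,[(p1,26.5,(0,0,255)),((*p1[:2],0),18.5,(0,255,0))],(255,170,340,245),4.5,"pics/o1.png")
overlay(d,[(p2,26.5,(0,0,255)),((*p2[:2],0),18.5,(0,255,0))],(332,65,417,140),4.5,"pics/o2.png")
cv2.imwrite("pics/o.png",np.hstack([cv2.imread("pics/o1.png"),cv2.imread("pics/o2.png")]))
E
```

```text
[498.5 110.4  30. ] [415.8 204.   30. ]
```

View pics/o.png

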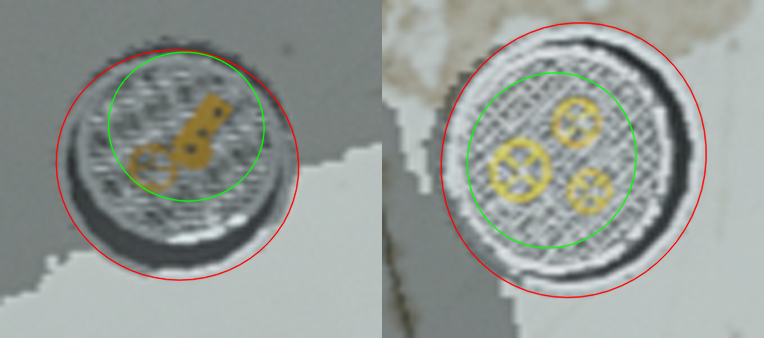

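```bash
python3 -m crank '[[[-8,12,20,0,0,0,1],[-16,24,50,0,0,0,1],[-23,35.5,80,0,0,0,1],[-23,35.5,100,0,0,0,1],[-23,35.5,100,0,0,0,1]]]'
python3 - <<'E'
from ov import *
d=grab("wrist");print(r.sense()["position"])
p=(498.5,110.4,30)
overlay(d,[(p,26.5,(0,0,255))],(200,100,440,300),3.2,"pics/w3.png")
E
```

```text
time: 5.1
position: [500.7, 109.7, 101.4]
orientation: [-2.443, -1.975, 0.001]
contact_force: [0.0, 0.6, 0.1]
grip_width: 85.7
[501.00930161 109.87750246 102.18738701]
```

View pics/w3.png

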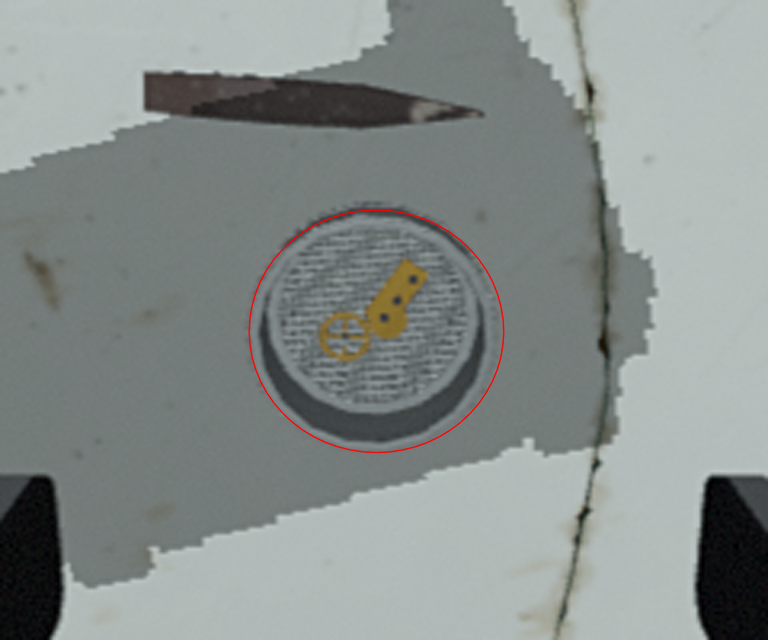

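The predicted rim falls on the seen rim, so I descend.

```bash
python3 -m crank '[[[0,-2.5,30,0,0,0,1],[0,-2.5,60,0,0,0,1],[0,-2.5,80,0,0,0,1],[0,-2.5,88,0,0,0,1],[0,-2.5,88,0,0,0,1],[0,-2.5,88,0,0,0,1]]]'
python3 - <<'E'
from h import *
print([r.sense()["position"]])
d=grab("scene","pics/x.png");print(r.sense()["position"])
cv2.imwrite("pics/s4.png",cv2.resize(d["image"][180:280,270:380],None,fx=6,fy=6,interpolation=cv2.INTER_CUBIC))
grab("wrist","pics/w4.png")
E
```

```text
time: 5.9
position: [498.7, 110.5, 14.3]
orientation: [2.442, 1.975, 0.002]
contact_force: [0.1, -0.1, -1.1]
grip_width: 85.2
[array([498.71696648, 110.47183508,  14.34319281])]
[498.67479534 110.42113063  14.2497082 ]
```

View pics/s4.png

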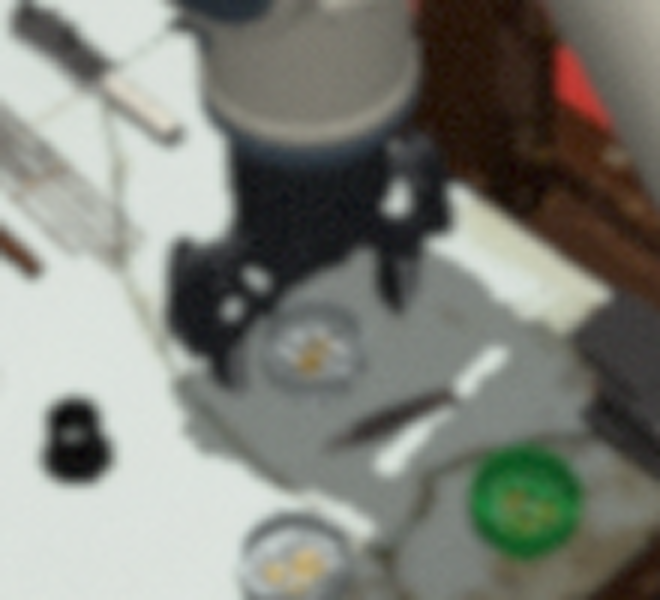

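View pics/w4.png

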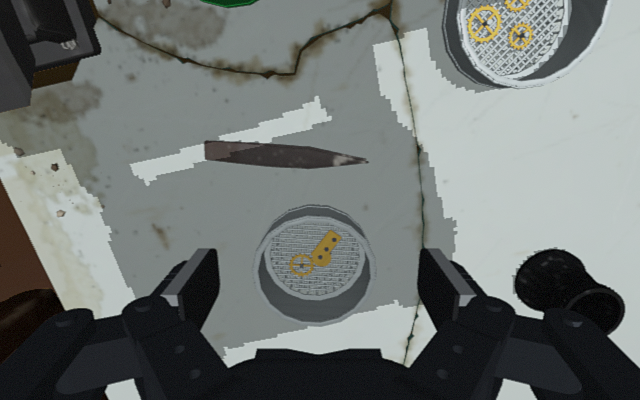

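The basket sits between the fingers. I go down 2.5 mm more and close.

```bash
python3 -m crank '[[[0,0,2.5,0,0,0,1],[0,0,2.5,0,0,0,0],[0,0,2.5,0,0,0,0],[0,0,2.5,0,0,0,0],[0,0,2.5,0,0,0,0],[0,0,2.5,0,0,0,0],[0,0,2.5,0,0,0,0]]]'
python3 - <<'E'
from h import *
grab("wrist","pics/w5.png"); s=r.sense();print(s["position"],s["contact_force"],s["grip_width"])
E
```

```text
time: 6.88
position: [498.0, 110.4, 11.3]
orientation: [2.443, 1.975, 0.0]
contact_force: [-3.1, 0.0, 13.2]
grip_width: 50.7
[498.05046017 110.34430935  11.25655655] [-2.18797797 -0.07176142 13.7414098 ] 50.66172739450962
```

View pics/w5.png

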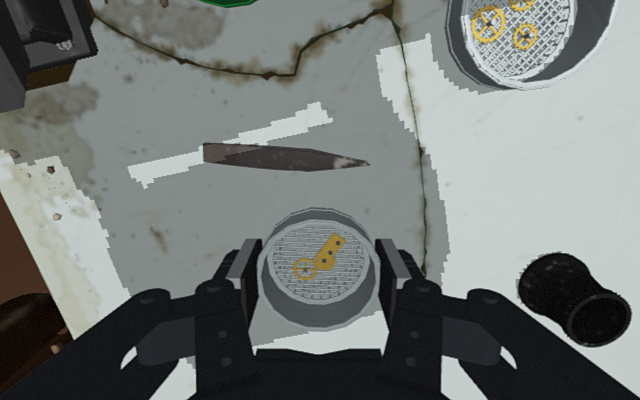

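```bash
python3 -m crank '[[[0,0,-3,0,0,0,0],[0,0,-10,0,0,0,0],[0,0,-25,0,0,0,0],[0,0,-50,0,0,0,0],[0,0,-80,0,0,0,0],[0,0,-80,0,0,0,0]]]'
python3 - <<'E'
from h import *
grab("wrist","pics/w6.png"); s=r.sense();print(s["position"],s["contact_force"],s["grip_width"])
t=grab("top");sc=grab("scene")
E
```

```text
time: 7.68
position: [499.3, 110.5, 93.4]
orientation: [2.441, 1.974, 0.006]
contact_force: [0.4, 0.1, -0.9]
grip_width: 50.8
[498.68098966 110.43772758  92.1485508 ] [-0.32445172 -0.70122036 -1.02376629] 50.40499073610901
```

View pics/w6.png

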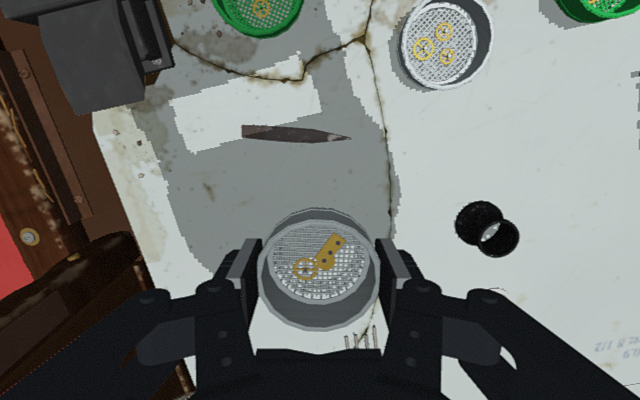

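The basket is held level, so I carry it over the panel.

```bash
python3 -m crank '[[[0,0,-25,0,0,0,0],[0,0,-65,0,0,0,0],[0,0,-115,0,0,0,0],[0,0,-165,0,0,0,0],[0,0,-210,0,0,0,0],[0,0,-240,0,0,0,0],[-10,1.5,-258,0,0,0,0],[-30,4.5,-262,0,0,0,0],[-65,9.6,-262,0,0,0,0],[-105,15.5,-262,0,0,0,0]]]'; python3 -m crank '[[[-45,6.6,0,0,0,0,0],[-90,13.3,0,0,0,0,0],[-135,19.9,0,0,0,0,0],[-180,26.6,0,0,0,0,0],[-215,31.8,0,0,0,0,0],[-240,35.5,0,0,0,0,0],[-256,37.8,0,0,0,0,0],[-264.7,39.1,0,0,0,0,0],[-264.7,39.1,0,0,0,0,0],[-264.7,39.1,0,0,0,0,0]]]'; python3 -m crank '[[[0,0,20,0,0,0,0],[0,0,55,0,0,0,0],[0,0,95,0,0,0,0],[0,0,135,0,0,0,0],[0,0,175,0,0,0,0],[0,0,205,0,0,0,0],[0,0,225,0,0,0,0],[0,0,235,0,0,0,0],[0,0,235,0,0,0,0]]]'
python3 - <<'E'
from h import *
grab("wrist","pics/w7.png"); s=r.sense();print(s["position"],s["orientation"],s["contact_force"],s["grip_width"])
E
```

```text
time: 9.07
position: [490.9, 3.7, 351.9]
orientation: [-2.441, -1.976, 0.002]
contact_force: [-0.2, -0.6, -0.8]
grip_width: 50.4
time: 10.32
position: [474.2, -261.9, 352.8]
orientation: [-2.442, -1.976, -0.0]
contact_force: [-0.3, 0.8, -0.2]
grip_width: 50.4
time: 11.45
position: [474.2, -262.2, 117.7]
orientation: [-2.442, -1.976, 0.0]
contact_force: [-0.3, 0.1, -0.4]
grip_width: 50.5
[ 474.44593783 -262.4891208   118.26784961] [2.44198521e+00 1.97575583e+00 2.47260178e-04] [-0.12193425  0.23750026 -0.296945  ] 50.383040087350814
```

View pics/w7.png

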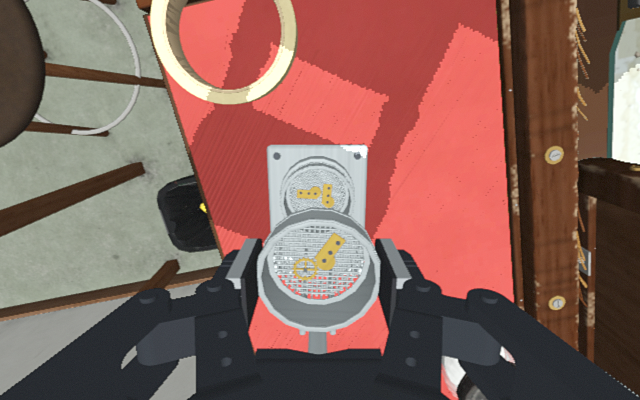

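```bash
python3 - <<'E'
from ov import *
np.set_printoptions(precision=1,suppress=True)
d=grab("wrist")
c=[plane(d,p,-2) for p in((267.5,146.5),(366.5,146))]
m=(c[0]+c[1])/2; print(c,np.linalg.norm(c[1]-c[0]),m+36*np.array([.9786,-.2058,0]))
overlay(d,[((474.6,-262.4,34.5),26.5,(0,0,255)),((474.6,-262.4,16.5),28.5,(0,255,0)),((474.6,-262.4,135),26.5,(255,0,0))],(220,130,420,340),3,"pics/o7.png")
E
```

```text
[array([ 433.4, -293.3,   -2. ]), array([ 449.1, -217.7,   -2. ])] 77.23540507617398 [ 476.5 -262.9   -2. ]
```

View pics/o7.png

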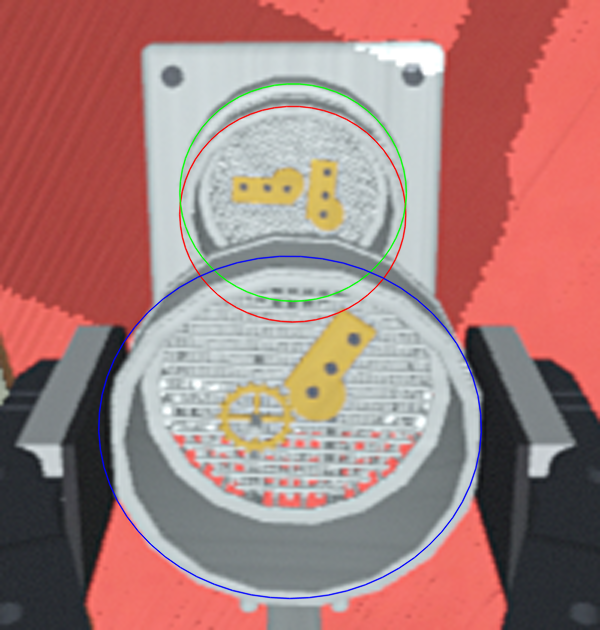

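```bash
python3 -m crank '[[[0,0,20,0,0,0,0],[0,0,40,0,0,0,0],[0,0,55,0,0,0,0],[0,0,65,0,0,0,0],[0,0,65,0,0,0,0]]]'
python3 - <<'E'
from h import *
d=grab("wrist"); s=r.sense();print(s["position"],s["contact_force"])
cv2.imwrite("pics/w8.png",cv2.resize(d["image"][130:360,200:440],None,fx=2.6,fy=2.6,interpolation=cv2.INTER_CUBIC))
d=grab("scene")
cv2.imwrite("pics/s8.png",cv2.resize(d["image"][120:220,350:450],None,fx=6,fy=6,interpolation=cv2.INTER_CUBIC))
E
```

```text
time: 12.18
position: [474.0, -262.5, 52.5]
orientation: [-2.442, -1.975, 0.0]
contact_force: [-0.1, 0.7, -0.3]
grip_width: 50.4
[ 474.23270401 -262.65995005   52.910329  ] [-0.39044215  0.8144858  -0.51661669]
```

View pics/w8.png

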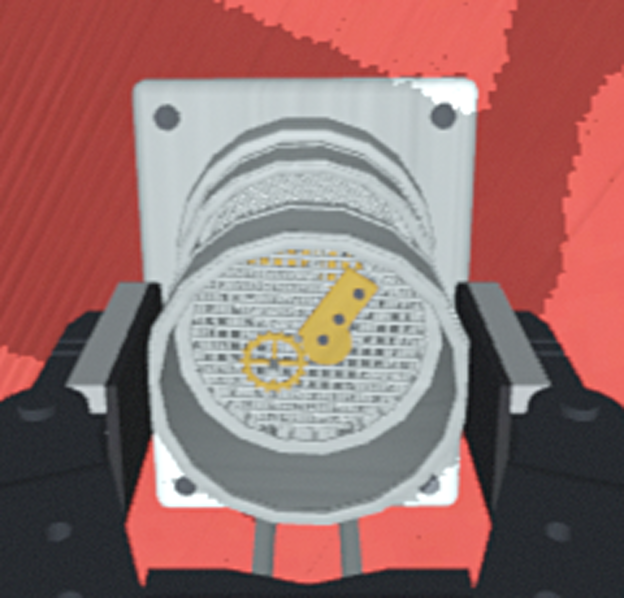

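View pics/s8.png

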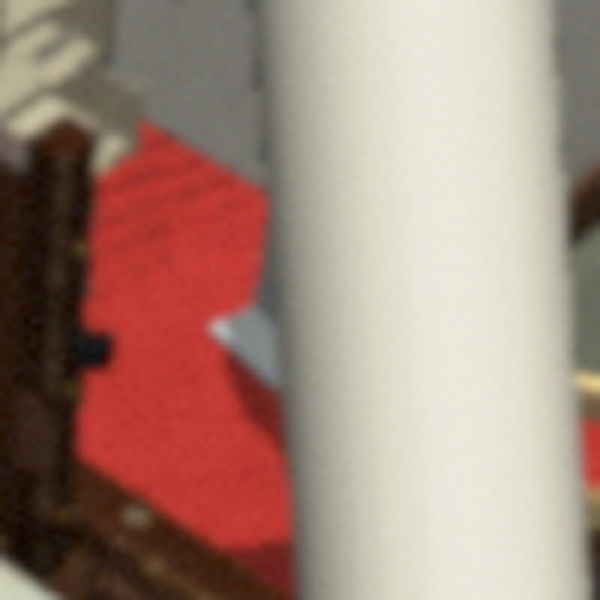

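```bash
python3 - <<'E'
from ov import *
np.set_printoptions(precision=1,suppress=True)
d=grab("wrist")
T=lambda p:((p[0]+.5)/2.6+199.5,(p[1]+.5)/2.6+129.5)
for z in(-4,-2,0):
    H=np.array([plane(d,T(p),z) for p in((167,116),(444,116),(428,485),(186,485))])
    C=np.array([plane(d,T(p),z) for p in((134,83),(476,81),(458,505),(158,505))])
    ax=np.array([.9786,-.2058,0])
    print(z,H.mean(0)-20*ax,C.mean(0)-20*ax,np.linalg.norm(C[0]-C[1]),np.linalg.norm(C[3]-C[0]))
c=np.array([474.4,-262.6])
print(d["C"])
overlay(d,[((*c,34.5),26.5,(0,0,255)),((*c,16.5),28.5,(0,255,0)),((*c,71.5),26.5,(255,0,0))],(200,130,440,360),2.6,"pics/o8.png")
E
```

```text
-4 [ 478.5 -263.2   -4. ] [ 477.7 -263.    -4. ] 78.86775250046834 114.1565576658453
-2 [ 477.6 -263.    -2. ] [ 476.7 -262.8   -2. ] 78.07395745219874 113.00758476716781
0 [ 476.7 -262.8    0. ] [ 475.8 -262.6    0. ] 77.28016240392917 111.85861186849014
[ 405.  -246.8  194.7]
```

View pics/o8.png

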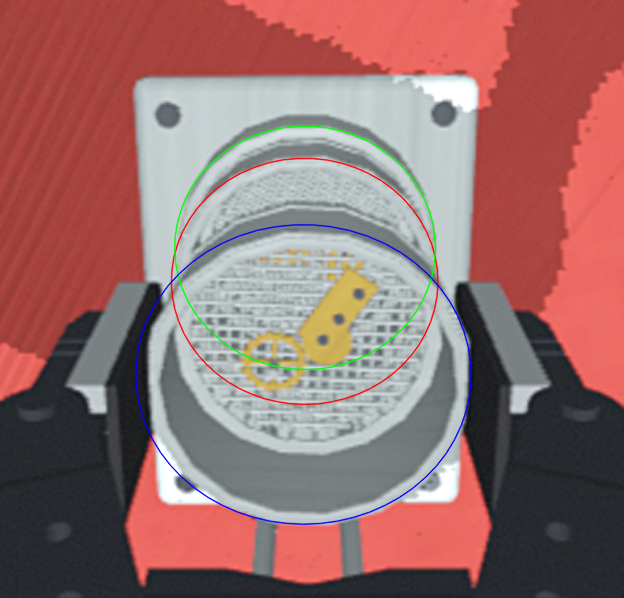

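The held basket and the low rim line up to about 1 mm. I lower it in steps and watch the force.

```bash
python3 -m crank '[[[0,0,6,0,0,0,0],[0,0,12,0,0,0,0],[0,0,15,0,0,0,0],[0,0,15,0,0,0,0]]]';  python3 -m crank '[[[0,0,1.5,0,0,0,0],[0,0,3,0,0,0,0],[0,0,3,0,0,0,0]]]'
```

```text
time: 12.82
position: [474.0, -262.5, 37.5]
orientation: [-2.442, -1.975, 0.0]
contact_force: [-0.7, -0.4, -1.1]
grip_width: 50.3
time: 13.2
position: [474.1, -262.6, 34.7]
orientation: [-2.443, -1.975, 0.0]
contact_force: [-0.4, 0.4, -0.3]
grip_width: 50.3
```

```bash
python3 -m crank '[[[0,0,0.7,0,0,0,0],[0,0,0.7,0,0,0,0]]]';python3 -m crank '[[[0,0,0.7,0,0,0,0],[0,0,0.7,0,0,0,0]]]'
```

```text
time: 13.45
position: [474.1, -262.6, 34.1]
orientation: [-2.443, -1.976, 0.0]
contact_force: [0.1, -0.4, -0.7]
grip_width: 50.5
time: 13.7
position: [474.3, -262.7, 33.5]
orientation: [2.442, 1.975, 0.0]
contact_force: [0.1, 0.6, 3.4]
grip_width: 50.3
```

Contact comes at TCP z 33.5, against 33.75 expected for fully home. I press slightly and release.

```bash
python3 -m crank '[[[0,0,0.6,0,0,0,0],[0,0,0.6,0,0,0,0],[0,0,0.6,0,0,0,0.7],[0,0,0.6,0,0,0,0.85],[0,0,0.6,0,0,0,1],[0,0,0.6,0,0,0,1],[0,0,-15,0,0,0,1],[0,0,-40,0,0,0,1],[0,0,-70,0,0,0,1],[0,0,-70,0,0,0,1]]]'
python3 - <<'E'
from ov import *
d=grab("wrist"); s=r.sense();print(s["position"],s["contact_force"],s["grip_width"])
c=(474.6,-262.5)
overlay(d,[((*c,34.5+18),26.5,(0,0,255))],(220,100,420,300),3,"pics/w9.png")
E
```

```text
time: 14.95
position: [475.3, -263.4, 106.2]
orientation: [2.439, 1.973, 0.002]
contact_force: [0.2, 0.2, 0.3]
grip_width: 85.4
[ 474.70531892 -262.95514162  104.94252881] [ 0.00233615  0.52224053 -1.26436937] 85.44114813129254
```

View pics/w9.png

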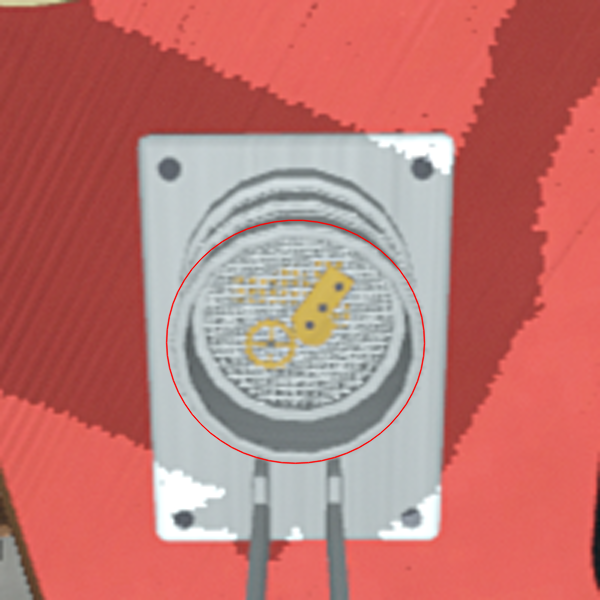

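The second basket sits concentric and level in the first. Now I go back for the other one.

```bash
python3 -m crank '[[[0,0,-50,0,0,0,1],[0,0,-105,0,0,0,1],[0,0,-160,0,0,0,1],[0,0,-210,0,0,0,1],[0,0,-245,0,0,0,1],[30,-10,-250,0,0,0,1],[80,-28,-250,0,0,0,1],[130,-45,-250,0,0,0,1],[180,-63,-250,0,0,0,1],[230,-80,-250,0,0,0,1]]]'; python3 -m crank '[[[50,-18,0,0,0,0,1],[100,-35,0,0,0,0,1],[145,-51,0,0,0,0,1],[185,-65,0,0,0,0,1],[206,-73,20,0,0,0,1],[214,-75,70,0,0,0,1],[214,-75,125,0,0,0,1],[214,-75,180,0,0,0,1],[214,-75,225,0,0,0,1],[214,-75,250,0,0,0,1]]]'; python3 -m crank '[[[0,0,0,0,0,0,1]]]'
python3 - <<'E'
from ov import *
d=grab("wrist"); s=r.sense();print(s["position"],s["orientation"])
overlay(d,[((415.8,204,30),26.5,(0,0,255))],(200,100,440,300),3,"pics/w10.png")
E
```

```text
time: 16.25
position: [443.2, -19.4, 353.0]
orientation: [-2.442, -1.975, 0.001]
contact_force: [0.6, 0.2, -0.7]
grip_width: 85.6
time: 17.5
position: [414.0, 203.5, 101.1]
orientation: [-2.442, -1.975, 0.005]
contact_force: [0.6, 0.2, -0.2]
grip_width: 85.6
time: 17.62
position: [414.1, 203.5, 101.9]
orientation: [-2.442, -1.975, 0.006]
contact_force: [0.5, -0.1, 0.5]
grip_width: 85.1
[414.91049419 203.82827222 103.12962068] [-2.44212483 -1.97513585  0.00294464]
```

View pics/w10.png

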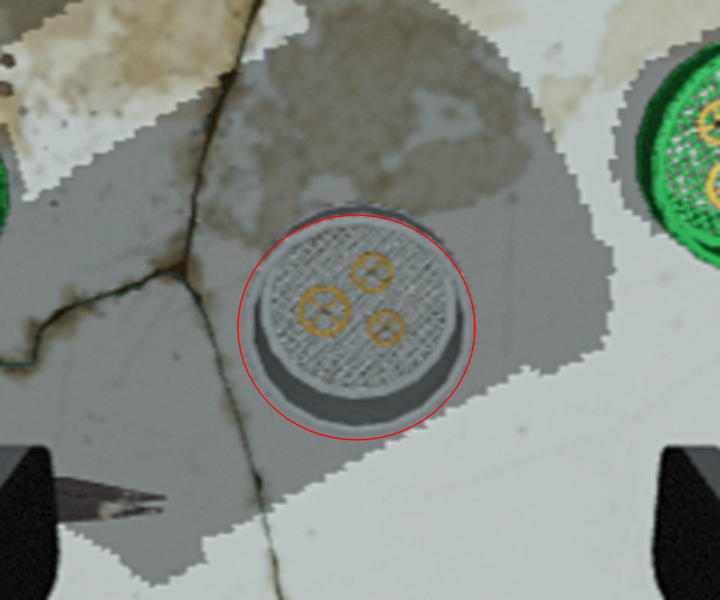

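```bash
python3 -m crank '[[[0,0,30,0,0,0,1],[0,0.5,60,0,0,0,1],[0,0.5,80,0,0,0,1],[0,0.5,88,0,0,0,1],[0,0.5,88,0,0,0,1],[0,0.5,88,0,0,0,1]]]'
python3 - <<'E'
from h import *
print(r.sense()["position"]);grab("wrist","pics/w11.png");print(r.sense()["position"])
E
```

```text
time: 18.42
position: [416.5, 204.1, 16.3]
orientation: [2.442, 1.975, 0.002]
contact_force: [0.6, 0.7, 0.1]
grip_width: 85.5
[416.47843337 204.09844755  16.32973336]
[416.41946694 204.06557412  16.26763115]
```

View pics/w11.png

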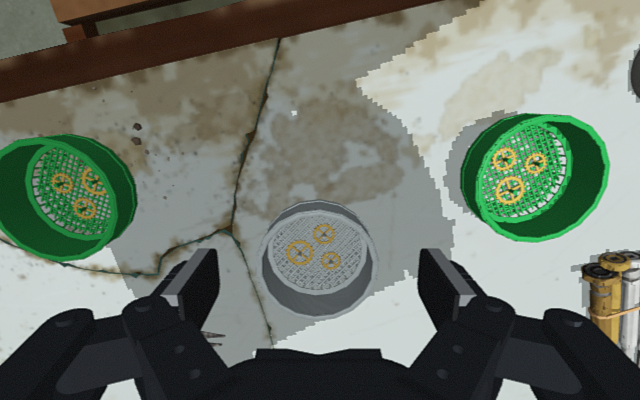

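```bash
python3 -m crank '[[[0.5,-1.5,4.5,0,0,0,1],[0.5,-1.5,4.5,0,0,0,1],[0.5,-1.5,4.5,0,0,0,0],[0.5,-1.5,4.5,0,0,0,0],[0.5,-1.5,4.5,0,0,0,0],[0.5,-1.5,4.5,0,0,0,0],[0.5,-1.5,4.5,0,0,0,0],[0.5,-1.5,4.5,0,0,0,0]]]'
python3 - <<'E'
from h import *
grab("wrist","pics/w12.png"); s=r.sense();print(s["position"],s["contact_force"],s["grip_width"])
E
python3 -m crank '[[[0.5,-1.5,1,0,0,0,0],[0,0,-10,0,0,0,0],[0,0,-25,0,0,0,0],[0,0,-50,0,0,0,0],[0,0,-80,0,0,0,0],[0,0,-80,0,0,0,0]]]'
python3 - <<'E'
from h import *
grab("wrist","pics/w13.png"); s=r.sense();print(s["position"],s["contact_force"],s["grip_width"])
E
```

```text
time: 19.48
position: [414.6, 204.7, 11.5]
orientation: [2.442, 1.976, 0.001]
contact_force: [-3.6, -0.5, 18.0]
grip_width: 51.5
[414.589647   204.7323599   11.47417778] [-2.77150504 -0.81866178 18.47772813] 51.24310751909991
time: 20.27
position: [415.5, 205.1, 92.5]
orientation: [2.442, 1.975, 0.005]
contact_force: [0.2, 0.1, -0.5]
grip_width: 51.0
[414.98490429 204.85663493  91.52796704] [ 0.42884614 -0.79990563 -0.6995975 ] 50.987564887603895
```

View pics/w13.png

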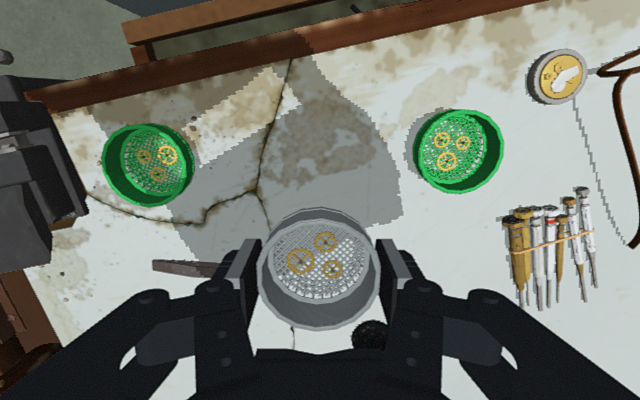

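The basket is held at the same place in the hand as the first one was. I carry it over.

```bash
python3 -m crank '[[[0,0,-25,0,0,0,0],[0,0,-65,0,0,0,0],[0,0,-115,0,0,0,0],[0,0,-165,0,0,0,0],[0,0,-210,0,0,0,0],[0,0,-240,0,0,0,0],[-10,3.5,-258,0,0,0,0],[-30,10.5,-262,0,0,0,0],[-65,22.8,-262,0,0,0,0],[-105,36.8,-262,0,0,0,0]]]'; python3 -m crank '[[[-45,15.8,0,0,0,0,0],[-90,31.6,0,0,0,0,0],[-135,47.4,0,0,0,0,0],[-180,63.2,0,0,0,0,0],[-225,79,0,0,0,0,0],[-265,93,0,0,0,0,0],[-300,105.3,0,0,0,0,0],[-324,113.7,0,0,0,0,0],[-336,117.9,0,0,0,0,0],[-339.7,119.2,0,0,0,0,0]]]'; python3 -m crank '[[[0,0,0,0,0,0,0],[0,0,20,0,0,0,0],[0,0,55,0,0,0,0],[0,0,95,0,0,0,0],[0,0,135,0,0,0,0],[0,0,175,0,0,0,0],[0,0,205,0,0,0,0],[0,0,225,0,0,0,0],[0,0,235,0,0,0,0],[0,0,235,0,0,0,0]]]'
python3 - <<'E'
from h import *
grab("wrist","pics/w14.png"); s=r.sense();print(s["position"],s["orientation"],s["contact_force"],s["grip_width"])
E
```

```text
time: 21.58
position: [428.5, 93.5, 351.8]
orientation: [-2.441, -1.976, 0.002]
contact_force: [0.1, 0.3, -0.3]
grip_width: 51.3
time: 22.82
position: [474.2, -262.7, 352.5]
orientation: [-2.442, -1.975, 0.0]
contact_force: [-1.1, 0.3, 0.6]
grip_width: 51.2
time: 24.08
position: [474.1, -262.3, 117.9]
orientation: [-2.442, -1.976, 0.0]
contact_force: [0.9, 0.9, -0.5]
grip_width: 51.1
[ 474.3793977  -262.59349418  118.41208503] [2.44194608e+00 1.97582975e+00 2.56665446e-04] [-0.02511656 -0.09304554 -0.57342959] 51.034350019663044
```

View pics/w14.png

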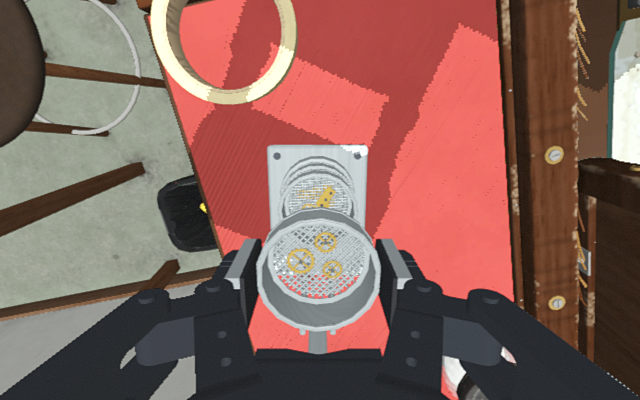

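```bash
python3 -m crank '[[[0,0,20,0,0,0,0],[0,0,38,0,0,0,0],[0,0,50,0,0,0,0],[0,0,57,0,0,0,0],[0,0,62,0,0,0,0],[0,0,62,0,0,0,0]]]';  python3 -m crank '[[[0,0,1.5,0,0,0,0],[0,0,3,0,0,0,0],[0,0,3,0,0,0,0]]]'; python3 -m crank '[[[0,0,0.7,0,0,0,0],[0,0,0.7,0,0,0,0]]]'
```

```text
time: 24.88
position: [474.1, -262.8, 55.9]
orientation: [-2.443, -1.976, 0.0]
contact_force: [-0.3, 0.7, -0.2]
grip_width: 51.3
time: 25.25
position: [474.1, -262.8, 52.9]
orientation: [2.443, 1.976, 0.0]
contact_force: [0.5, 0.4, -1.9]
grip_width: 51.1
time: 25.5
position: [474.1, -262.8, 52.1]
orientation: [-2.443, -1.976, -0.0]
contact_force: [0.6, 0.2, -0.9]
grip_width: 50.7
```

```bash
python3 -m crank '[[[0,0,0.7,0,0,0,0],[0,0,0.7,0,0,0,0]]]'; python3 -m crank '[[[0,0,0.5,0,0,0,0],[0,0,0.5,0,0,0,0]]]'
```

```text
time: 25.75
position: [474.2, -262.9, 51.6]
orientation: [2.442, 1.975, 0.0]
contact_force: [0.4, 0.3, 4.5]
grip_width: 51.1
time: 26.0
position: [474.3, -263.0, 51.2]
orientation: [2.442, 1.975, 0.0]
contact_force: [-0.2, 0.6, 7.3]
grip_width: 51.0
```

It is home at 51.5, exactly 18 mm above the first. I release, rise and look.

```bash
python3 -m crank '[[[0,0,0,0,0,0,0.7],[0,0,0,0,0,0,0.85],[0,0,0,0,0,0,1],[0,0,0,0,0,0,1],[0,0,-15,0,0,0,1],[0,0,-45,0,0,0,1],[0,0,-90,0,0,0,1],[0,0,-140,0,0,0,1],[0,-20,-190,0,0,0,1],[0,-40,-220,0,0,0,1]]]'; python3 -m crank '[[[0,0,0,0,0,0,1],[0,0,0,0,0,0,1]]]'
python3 - <<'E'
from ov import *
d=grab("wrist","pics/w15.png"); s=r.sense();print(s["position"],s["orientation"],s["grip_width"])
c=(474.6,-262.5)
overlay(d,[((*c,34.5+36),26.5,(0,0,255))],(220,80,420,340),2.3,"pics/w15c.png")
g=cv2.cvtColor(d["image"],cv2.COLOR_BGR2GRAY)
E
```

```text
time: 27.25
position: [434.8, -254.5, 274.4]
orientation: [2.44, 1.974, 0.001]
contact_force: [0.5, -0.3, 0.3]
grip_width: 85.1
time: 27.5
position: [435.0, -254.3, 271.1]
orientation: [2.443, 1.975, 0.0]
contact_force: [0.7, -0.5, -0.3]
grip_width: 85.1
[ 434.95688215 -254.29033837  270.60818726] [-2.44214346e+00 -1.97517131e+00  1.82966480e-04] 85.35250739826557
```

View pics/w15.png

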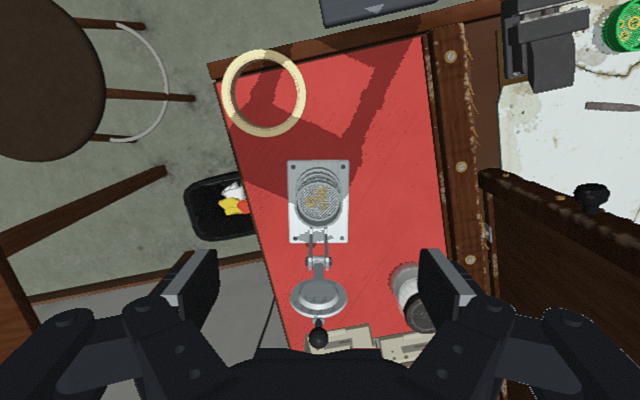

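View pics/w15c.png

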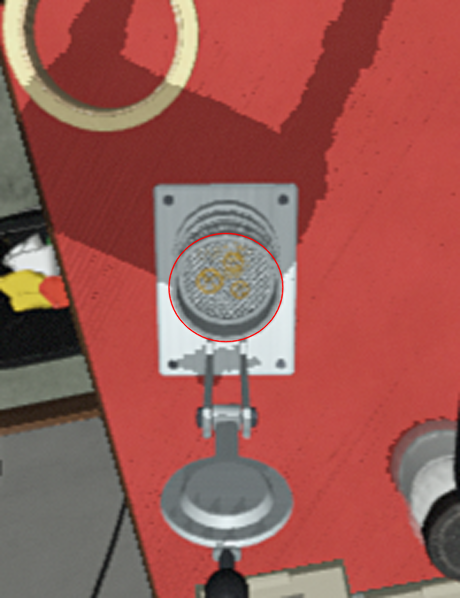

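```bash
cat > arc.py <<'E'
import numpy as np
ax=np.array([.9786,-.2058,0]);H=np.array([474.6,-262.5,16.5])+64*ax+[0,0,60]
def ball(t):
    u=108*np.cos(t)-np.sin(t); z=108*np.sin(t)+np.cos(t)
    return H-u*ax+[0,0,z]
E
python3 - <<'E'
from ov import *
from arc import *
np.set_printoptions(precision=1,suppress=True)
d=grab("wrist");im=d["image"]
m=(im.max(2)<45).astype(np.uint8)[315:352,295:345]
n,l,st,ce=cv2.connectedComponentsWithStats(m);print(st,ce+[295,315])
t0=cv2.imread("pics/top0.png");m=(t0.max(2)<60).astype(np.uint8)[170:190,430:450]
n,l,st2,ce2=cv2.connectedComponentsWithStats(m);print(st2,ce2+[430,170])
t=grab("top");s=grab("scene")
uvw=(318.5,338);uvs=(355/6+340-.4,98/6+110-.4); uvt=(357/6+380-.4,70/6+170-.4)
def res(d,uv):
    c,v=ray(d,uv);b=[]
    T=np.linspace(1.5,2,101)
    for q in T:
        w=ball(q)-c;b.append(np.linalg.norm(w-v*(w@v)))
    i=int(np.argmin(b));return T[i],b[i]
for n,dd,u in(("w",d,uvw),("t",t,uvt),("s",s,uvs)): print(n,res(dd,u))
print(tri([(d,uvw),(t,uvt)]),tri([(d,uvw),(s,uvs)]),ball(1.75),ball(1.65))
E
```

```text
[[   0    0   50   37 1599]
 [  21    5    5    3    5]
 [  24    9    2    2    3]
 [  14   12   19   22  234]
 [   0   36    4    1    4]
 [  45   36    5    1    5]] [[319.7 332.5]
 [318.  321.2]
 [319.7 324.3]
 [317.9 336.2]
 [296.5 351. ]
 [342.  351. ]]
[[  0   0  20  20 365]
 [ 18   6   2  13  25]
 [  8  10   3   4  10]] [[438.9 179.3]
 [448.5 181.8]
 [438.8 181.5]]
w (np.float64(1.67), np.float64(0.6713431497631852))
t (np.float64(1.715), np.float64(0.8105620012580899))
s (np.float64(1.685), np.float64(0.6985552323317152))
[ 554.4 -279.2  177.2] [ 548.7 -277.3  185.1] [ 557.  -279.8  182.6] [ 546.6 -277.6  184.1]
```

```bash
python3 - <<'E'
from ov import *
np.set_printoptions(precision=0,suppress=True)
t=grab("top")
for z in(0,60,120,180): print(z,"cabinet front",plane(t,(415,152),z),plane(t,(415,138),z),"jar",plane(t,(397,164),z))
cv2.imwrite("pics/t16.png",cv2.resize(t["image"][70:230,350:480],None,fx=4.5,fy=3.7,interpolation=cv2.INTER_CUBIC))
s=grab("scene")
cv2.imwrite("pics/s16.png",cv2.resize(s["image"][70:200,260:450],None,fx=4.2,fy=4.2,interpolation=cv2.INTER_CUBIC))
E
```

```text
0 cabinet front [ 694. -241.    0.] [ 746. -242.    0.] jar [ 648. -176.    0.]
60 cabinet front [ 679. -229.   60.] [ 729. -229.   60.] jar [ 635. -165.   60.]
120 cabinet front [ 664. -216.  120.] [ 712. -216.  120.] jar [ 621. -155.  120.]
180 cabinet front [ 648. -203.  180.] [ 695. -204.  180.] jar [ 608. -145.  180.]
```

View pics/t16.png

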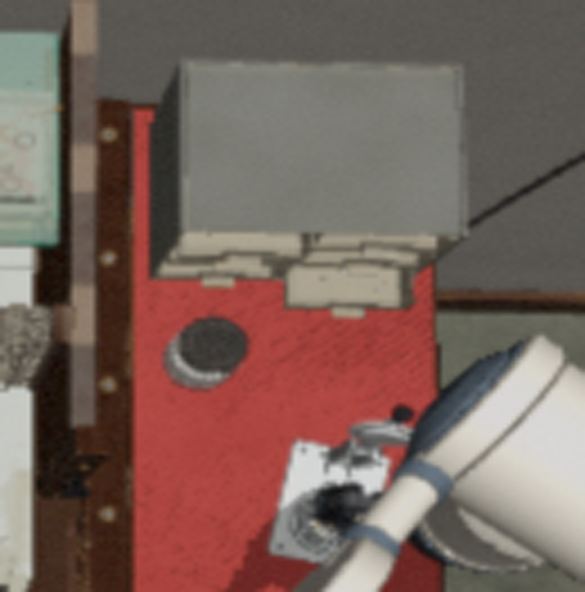

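View pics/s16.png

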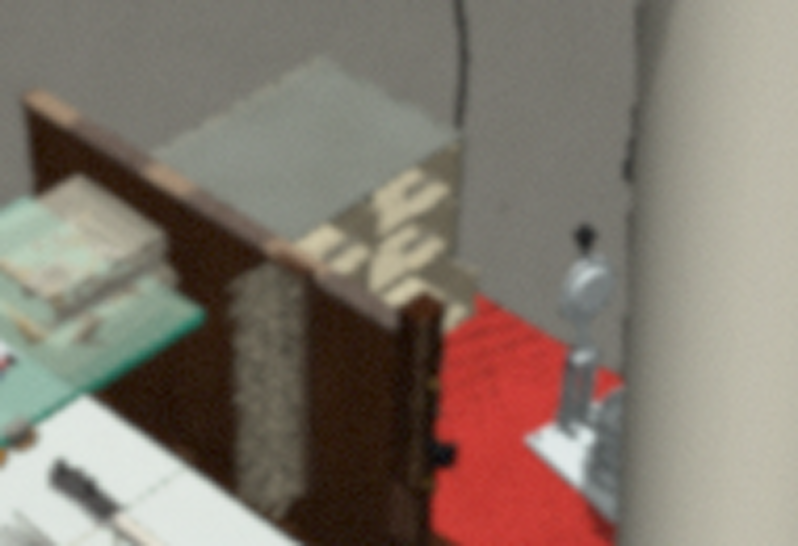

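```bash
python3 -m crank '[[[0,30,0,0,0,0,1],[0,70,0,0,0,0,1],[0.5,100,0,0,0,0,1],[0.5,115,20,0,0,0,1],[0.5,117.5,40,0,0,0,1],[0.5,117.5,40,0,0,0,1],[0.5,117.5,40,0,0,0,1]]]'
python3 - <<'E'
from ov import *
from arc import *
np.set_printoptions(precision=1,suppress=True)
d=grab("wrist","pics/w17.png"); s=r.sense();print(s["position"])
im=d["image"];print([ (q,ball(q),proj(d,ball(q))) for q in(1.62,1.68,1.74)])
E
```

```text
time: 28.68
position: [550.1, -278.6, 231.5]
orientation: [2.442, 1.975, 0.0]
contact_force: [-0.7, 0.4, -0.2]
grip_width: 85.5
[ 550.2 -278.7  231.8]
[(1.62, array([ 543.4, -277. ,  184.3]), array([317. , 209.4])), (1.68, array([ 549.7, -278.3,  183.7]), array([317. , 219.3])), (1.74, array([ 556. , -279.6,  182.8]), array([317.1, 228.6]))]
```

View pics/w17.png

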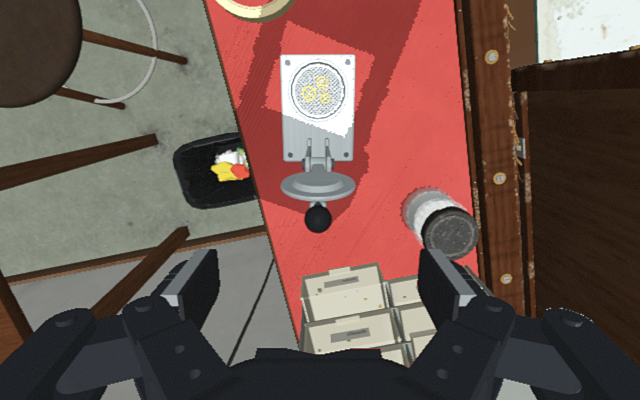

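The ball is at (318,218), as predicted for θ ≈ 1.675 and directly below the fingers. I descend and grip it near the tips.

```bash
python3 -m crank '[[[0,0,15,0,0,0,1],[0,0,35,0,0,0,1],[0,0,50,0,0,0,1],[0,0,57,0,0,0,1],[0,0,57,0,0,0,0.4],[0,0,57,0,0,0,0.4],[0,0,57,0,0,0,0.4],[0,0,57,0,0,0,0.4]]]'
python3 - <<'E'
from ov import *
d=grab("wrist","pics/w18.png"); s=r.sense();print(s["position"],s["contact_force"])
E
```

```text
time: 29.72
position: [550.1, -278.6, 174.3]
orientation: [2.442, 1.975, 0.0]
contact_force: [-0.7, 0.7, 0.4]
grip_width: 34.4
[ 550.08266365 -278.54041177  174.22722439] [ 1.02233573 -0.67704249 -0.7868065 ]
```

View pics/w18.png

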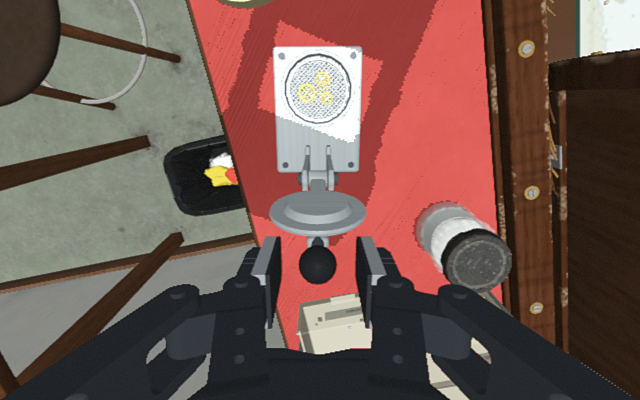

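```bash
python3 -m crank '[[[0,0,0,0,0,0,0.1],[0,0,0,0,0,0,0],[0,0,0,0,0,0,0],[0,0,0,0,0,0,0]]]'
python3 - <<'E'
from ov import *
from arc import *
np.set_printoptions(precision=1,suppress=True)
d=grab("wrist","pics/w19.png"); s=r.sense();print(s["position"],s["contact_force"],s["grip_width"])
b0=ball(1.675)
for q in np.linspace(1.675,0,19): 
    D=ball(q)-b0; print(round(q,3),[round(float(v),1) for v in(D@[.2092,.9779,0],D@[.9779,-.2092,0],-D[2])])
E
```

```text
time: 30.28
position: [550.2, -278.8, 174.2]
orientation: [2.442, 1.975, 0.0]
contact_force: [-0.4, -3.4, 4.7]
grip_width: 13.0
[ 550.2 -278.8  174.3] [-0.4 -4.4  4.9] 13.080526010567935
1.675 [0.0, 0.0, -0.0]
1.582 [-0.0, -10.0, -0.7]
1.489 [-0.1, -20.1, -0.4]
1.396 [-0.1, -30.0, 0.8]
1.303 [-0.1, -39.9, 2.9]
1.21 [-0.2, -49.4, 5.9]
1.117 [-0.2, -58.7, 9.8]
1.024 [-0.2, -67.6, 14.6]
0.931 [-0.3, -75.9, 20.1]
0.838 [-0.3, -83.8, 26.4]
0.744 [-0.3, -91.0, 33.4]
0.651 [-0.3, -97.5, 41.0]
0.558 [-0.4, -103.3, 49.2]
0.465 [-0.4, -108.3, 58.0]
0.372 [-0.4, -112.5, 67.1]
0.279 [-0.4, -115.8, 76.6]
0.186 [-0.4, -118.2, 86.3]
0.093 [-0.4, -119.7, 96.3]
0.0 [-0.4, -120.2, 106.3]
```

View pics/w19.png

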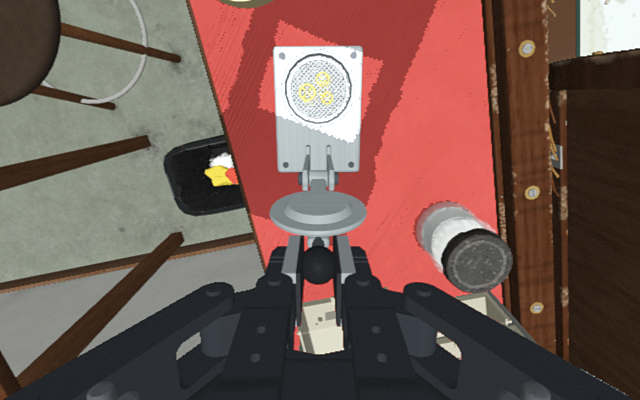

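```bash
python3 -m crank '[[[0,-5,-0.5,0,0,0,0],[0,-10,-0.7,0,0,0,0],[0,-20.1,-0.4,0,0,0,0],[-0.1,-30,0.8,0,0,0,0],[-0.1,-39.9,2.9,0,0,0,0],[-0.1,-39.9,2.9,0,0,0,0]]]'
python3 - <<'E'
from ov import *
d=grab("wrist","pics/w20.png")
E
```

```text
time: 31.08
position: [510.0, -269.6, 170.7]
orientation: [-2.442, -1.974, 0.0]
contact_force: [0.4, -0.4, 0.6]
grip_width: -0.2
```

View pics/w20.png

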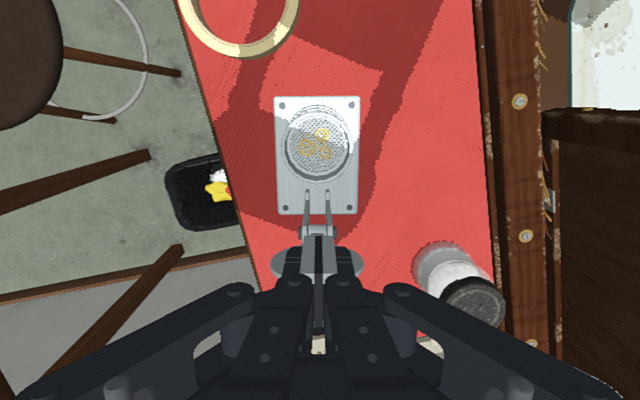

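The ball slipped out of the pads. I rise and find where the cover is now.

```bash
python3 -m crank '[[[0,0,-25,0,0,0,0],[0,0,-60,0,0,0,0.5],[0,0,-60,0,0,0,1],[0,0,-60,0,0,0,1],[0,0,-60,0,0,0,1]]]'
python3 - <<'E'
from ov import *
from arc import *
np.set_printoptions(precision=1,suppress=True)
d=grab("wrist","pics/w21.png"); s=r.sense();print(s["position"])
print([ (q,proj(d,ball(q))) for q in np.arange(1.2,2,.1)])
E
```

```text
time: 31.75
position: [510.6, -270.0, 230.1]
orientation: [-2.441, -1.975, 0.001]
contact_force: [0.5, -0.3, -0.4]
grip_width: 72.2
[ 510.7 -270.   230.2]
[(np.float64(1.2), array([316.4, 200.2])), (np.float64(1.3), array([316.4, 218.1])), (np.float64(1.4000000000000001), array([316.5, 235.7])), (np.float64(1.5000000000000002), array([316.6, 252.8])), (np.float64(1.6000000000000003), array([316.6, 268.7])), (np.float64(1.7000000000000004), array([316.7, 283.3])), (np.float64(1.8000000000000005), array([316.8, 296.2])), (np.float64(1.9000000000000006), array([316.9, 307.2]))]
```

View pics/w21.png

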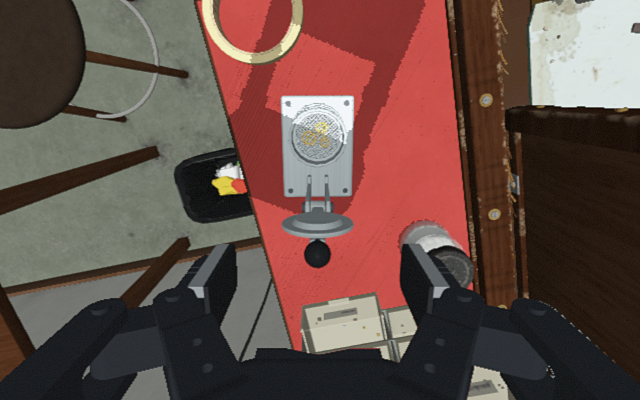

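The ball is at (318,254), so θ ≈ 1.51. It had been gripped too near the tips, so I regrip it about 6 mm deeper.

```bash
python3 -m crank '[[[0,21,0,0,0,0,1],[0,21,0,0,0,0,1],[0,21,25,0,0,0,1],[0,21,50,0,0,0,1],[0,21,61,0,0,0,0.6],[0,21,61,0,0,0,0.3],[0,21,61,0,0,0,0],[0,21,61,0,0,0,0],[0,21,61,0,0,0,0],[0,21,61,0,0,0,0]]]'
python3 - <<'E'
from ov import *
d=grab("wrist","pics/w22.png"); s=r.sense();print(s["position"],s["contact_force"],s["grip_width"])
E
```

```text
time: 33.05
position: [532.0, -275.1, 171.2]
orientation: [2.441, 1.974, 0.001]
contact_force: [-0.4, -1.2, 5.2]
grip_width: 13.0
[ 531.94763126 -275.16563222  171.15032074] [ 0.14118404 -0.7002662   5.70224302] 13.440832649565774
```

View pics/w22.png

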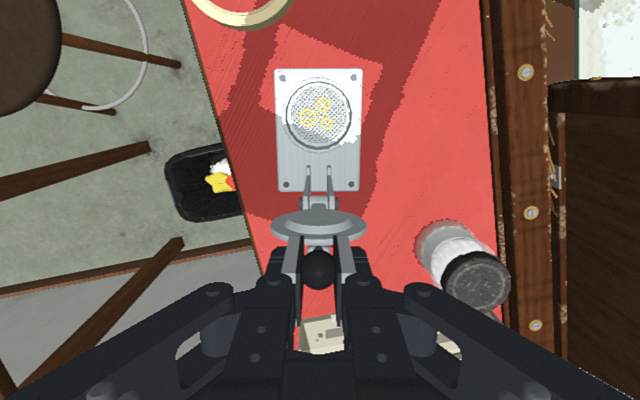

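```bash
python3 - <<'E'
from ov import *
d=grab("wrist");he=np.array(d["hand_eye"]);K=np.array(d["K"])
for p in((0,0,0),(0,0,-13),(0,0,-19),(0,-11,-13),(0,11,-13),(6.5,0,0)):
    c=np.linalg.inv(he)@[*p,1];q=K@c[:3];print(p,q[:2]/q[2])
# ray to ball at tool z=-13
v=he[:3,:3]@np.linalg.solve(K,[318,268,1]);o=he[:3,3]
for z in(-9,-13,-17): print(z,o+v*(z-o[2])/v[2])
im=d["image"];cv2.imwrite("pics/w22c.png",cv2.resize(im[200:340,250:390],None,fx=4.2,fy=4.2,interpolation=cv2.INTER_CUBIC))
E
```

```text
(0, 0, 0) [316.13783159 256.27314032]
(0, 0, -13) [315.94034635 270.1927838 ]
(0, 0, -19) [315.83709529 277.47037966]
(0, -11, -13) [315.89366499 246.55438526]
(0, 11, -13) [315.9850835  292.84668601]
(6.5, 0, 0) [330.14841027 256.27873948]
-9 [ 0.8742359   1.14067888 -9.        ]
-13 [  0.87900387  -1.04089319 -13.        ]
-17 [  0.88377184  -3.22246526 -17.        ]
```

View pics/w22c.png

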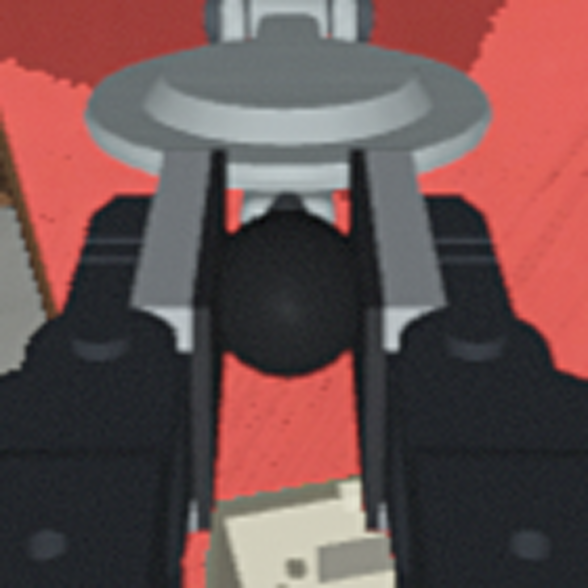

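```bash
python3 - <<'E'
from arc import *
b0=ball(1.507)
for q in np.linspace(1.507,0,24): 
    D=ball(q)-b0; print(round(q,3),[round(float(v),1) for v in(D@[.2092,.9779,0],D@[.9779,-.2092,0],-D[2])])
E
python3 -m crank '[[[0,-2,0,0,0,0,0],[0,-4,0.3,0,0,0,0],[0,-7,0.6,0,0,0,0],[0,-7,0.6,0,0,0,0]]]'
python3 -m crank '[[[0,-4,0.6,0,0,0,0],[0,-7,1.1,0,0,0,0],[0,-7,1.1,0,0,0,0]]]'
```

```text
1.507 [0.0, 0.0, -0.0]
1.441 [-0.0, -7.0, 0.6]
1.376 [-0.0, -14.0, 1.7]
1.31 [-0.1, -20.9, 3.2]
1.245 [-0.1, -27.7, 5.2]
1.179 [-0.1, -34.4, 7.6]
1.114 [-0.1, -40.9, 10.5]
1.048 [-0.2, -47.1, 13.8]
0.983 [-0.2, -53.2, 17.4]
0.917 [-0.2, -59.0, 21.5]
0.852 [-0.2, -64.5, 25.9]
0.786 [-0.2, -69.7, 30.7]
0.721 [-0.3, -74.6, 35.8]
0.655 [-0.3, -79.1, 41.2]
0.59 [-0.3, -83.3, 47.0]
0.524 [-0.3, -87.1, 52.9]
0.459 [-0.3, -90.5, 59.1]
0.393 [-0.3, -93.5, 65.5]
0.328 [-0.3, -96.0, 72.1]
0.262 [-0.3, -98.2, 78.9]
0.197 [-0.3, -99.8, 85.8]
0.131 [-0.4, -101.1, 92.7]
0.066 [-0.4, -101.8, 99.8]
0.0 [-0.4, -102.1, 106.8]
time: 33.65
position: [525.0, -273.7, 170.6]
orientation: [2.441, 1.974, 0.001]
contact_force: [-1.1, -0.8, 9.2]
grip_width: 13.4
time: 34.02
position: [518.3, -272.2, 169.5]
orientation: [2.441, 1.974, 0.001]
contact_force: [-1.4, -1.7, 9.9]
grip_width: 13.1
```

Holding now. I continue along the arc.

```bash
python3 -m crank '[[[0,-4,0.7,0,0,0,0],[0,-7,1.5,0,0,0,0],[0,-13.7,3.5,0,0,0,0],[0,-20.4,5.9,0,0,0,0],[0,-20.4,5.9,0,0,0,0]]]'
python3 -m crank '[[[0,-3,1.3,0,0,0,0],[0,-6.5,2.9,0,0,0,0],[-0.1,-12.7,6.2,0,0,0,0],[-0.1,-18.8,9.8,0,0,0,0],[-0.1,-18.8,9.8,0,0,0,0]]]'
python3 - <<'E'
from ov import *
d=grab("wrist","pics/w23.png")
E
```

```text
time: 34.65
position: [497.5, -267.8, 163.5]
orientation: [2.442, 1.975, -0.0]
contact_force: [-4.4, -1.6, 12.4]
grip_width: 13.3
time: 35.28
position: [479.1, -263.9, 153.3]
orientation: [2.442, 1.975, -0.0]
contact_force: [-4.5, -2.2, 7.8]
grip_width: 13.0
```

View pics/w23.png

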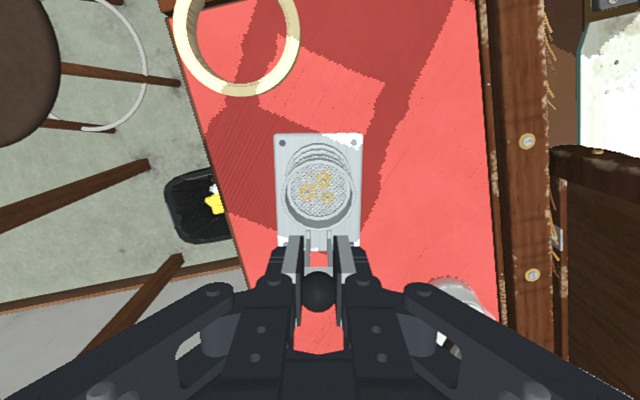

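The ball has slid back within the pads to (318,292). I measure where it really is on the arc.

```bash
python3 - <<'E'
from ov import *
from arc import *
np.set_printoptions(precision=1,suppress=True)
d=grab("wrist");s=r.sense();print(s["position"])
c,v=ray(d,(318,292))
T=np.linspace(.7,1.5,161);b=[np.linalg.norm((ball(q)-c)-v*((ball(q)-c)@v)) for q in T];i=np.argmin(b);print(T[i],b[i],ball(T[i]))
R=Ro.from_rotvec(s["orientation"]).as_matrix();print("ball in tool",R.T@(ball(T[i])-s["position"]))
im=d["image"];cv2.imwrite("pics/w23c.png",cv2.resize(im[220:360,250:390],None,fx=4.2,fy=4.2,interpolation=cv2.INTER_CUBIC))
E
```

```text
[ 479.4 -263.9  153.4]
1.06 0.5077242382160604 [ 486.4 -265.   171.2]
ball in tool [  0.4   7.1 -17.8]
```

View pics/w23c.png

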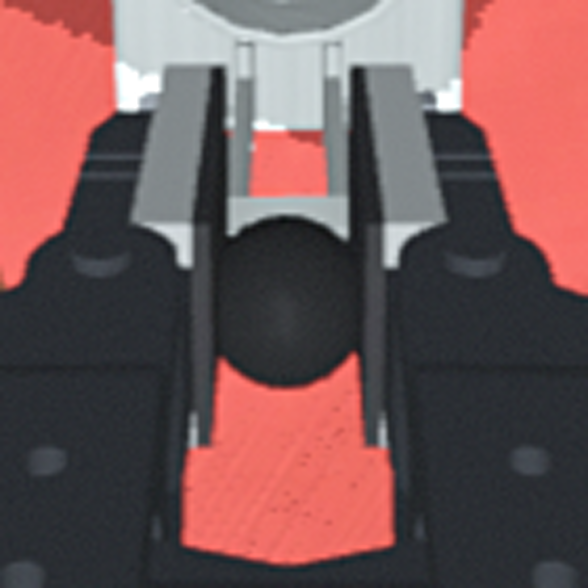

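The pads creep on the ball, which now sits at tool y +7 mm with θ ≈ 1.06. From here I will push it down from above with shut fingers.

```bash
python3 -m crank '[[[0,0,0,0,0,0,0.35],[0,0,0,0,0,0,0.35],[0,0,0,0,0,0,0.35],[0,0,-20,0,0,0,0.35],[0,0,-45,0,0,0,0.35],[0,7,-50,0,0,0,0],[0,7,-50,0,0,0,0],[0,7,-50,0,0,0,0],[0,7,-50,0,0,0,0]]]'
python3 - <<'E'
from ov import *
from arc import *
np.set_printoptions(precision=1,suppress=True)
d=grab("wrist","pics/w24.png");s=r.sense();print(s["position"],s["grip_width"])
for q in(.95,1.0,1.05,1.1): print(q,proj(d,ball(q)),ball(q))
E
```

```text
time: 36.5
position: [485.9, -264.9, 201.9]
orientation: [-2.442, -1.975, 0.001]
contact_force: [-0.7, -0.2, 1.1]
grip_width: 0.2
[ 486.  -264.9  202.1] -0.21646028789206162
0.95 [316.4 210.8] [ 476.5 -262.9  164.9]
1.0 [316.4 220.2] [ 480.9 -263.8  167.9]
1.05 [316.4 229.8] [ 485.5 -264.8  170.7]
1.1 [316.5 239.6] [ 490.2 -265.8  173.2]
```

View pics/w24.png

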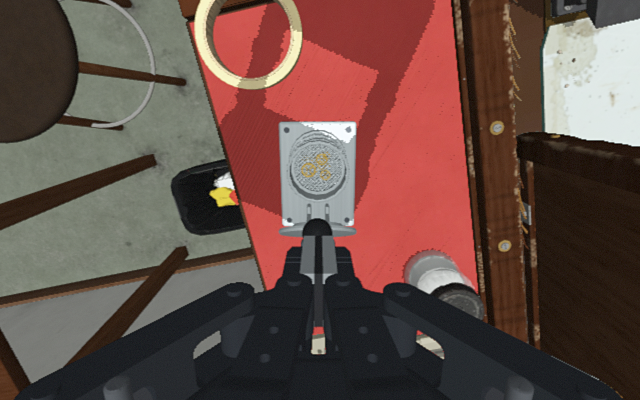

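```bash
python3 - <<'E'
from arc import *
P=np.array([486.0,-264.9,202])
for q in [1.07,1.0,.92,.84,.76,.68,.6,.52,.44,.36,.28,.2,.12,.06,0,-.02]: 
    D=ball(q)+[0,0,7.5]-P; print(q,[round(float(v),1) for v in(D@[.2092,.9779,0],D@[.9779,-.2092,0]+2,-D[2])])
E
```

```text
1.07 [0.0, 3.4, 22.8]
1.0 [-0.0, -3.2, 26.6]
0.92 [-0.0, -10.3, 31.5]
0.84 [-0.1, -17.0, 36.9]
0.76 [-0.1, -23.2, 42.9]
0.68 [-0.1, -29.0, 49.3]
0.6 [-0.1, -34.2, 56.2]
0.52 [-0.1, -38.9, 63.5]
0.44 [-0.2, -42.9, 71.1]
0.36 [-0.2, -46.4, 79.0]
0.28 [-0.2, -49.2, 87.2]
0.2 [-0.2, -51.3, 95.6]
0.12 [-0.2, -52.8, 104.1]
0.06 [-0.2, -53.4, 110.5]
0 [-0.2, -53.7, 117.0]
-0.02 [-0.2, -53.6, 119.2]
```

```bash
python3 -m crank '[[[0,3.4,12,0,0,0,0],[0,3.4,20,0,0,0,0],[0,3.4,22.8,0,0,0,0],[0,-3.2,26.6,0,0,0,0],[0,-10.3,31.5,0,0,0,0],[0,-10.3,31.5,0,0,0,0]]]'; python3 -m crank '[[[0,-6.7,5.4,0,0,0,0],[0,-12.9,11.4,0,0,0,0],[0,-18.7,17.8,0,0,0,0],[0,-18.7,17.8,0,0,0,0]]]'
python3 - <<'E'
from ov import *
from arc import *
np.set_printoptions(precision=1,suppress=True)
d=grab("wrist","pics/w25.png");s=r.sense();print(s["position"])
for q in(.6,.68,.8): print(q,proj(d,ball(q)),ball(q))
E
```

```text
time: 37.3
position: [475.2, -262.6, 170.9]
orientation: [-2.442, -1.975, 0.001]
contact_force: [-1.1, 1.2, 2.0]
grip_width: 0.1
time: 37.8
position: [457.5, -258.9, 152.8]
orientation: [-2.442, -1.975, 0.0]
contact_force: [-0.3, 0.2, -0.0]
grip_width: 0.1
[ 458.  -259.1  153.2]
0.6 [316.1 230. ] [ 450.6 -257.4  138.3]
0.68 [316.1 245.5] [ 455.7 -258.5  145.2]
0.8 [316.1 271.6] [ 464.3 -260.3  154.7]
```

View pics/w25.png

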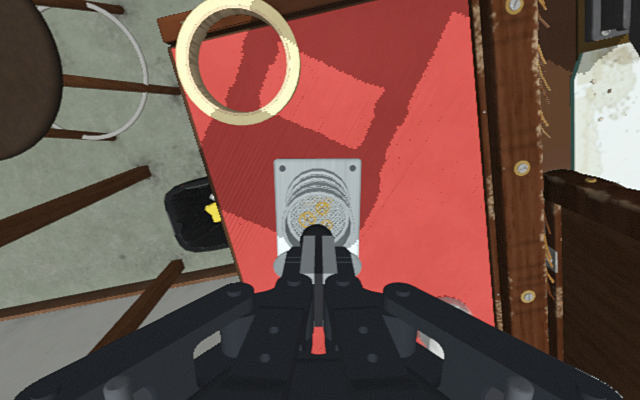

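The ball follows; it is seen at (318,235), just ahead of the tips. I continue.

```bash
python3 -m crank '[[[0,-5.2,6.9,0,0,0,0],[0,-9.9,14.2,0,0,0,0],[0,-13.9,21.8,0,0,0,0],[0,-17.4,29.7,0,0,0,0],[0,-17.4,29.7,0,0,0,0]]]'; python3 -m crank '[[[0,-2.8,8.2,0,0,0,0],[0,-4.9,16.6,0,0,0,0],[0,-6.4,25,0,0,0,0],[0,-6.4,25,0,0,0,0]]]'
python3 - <<'E'
from ov import *
from arc import *
np.set_printoptions(precision=1,suppress=True)
d=grab("wrist","pics/w26.png");s=r.sense();print(s["position"])
for q in(0,.12): print(q,proj(d,ball(q)),ball(q))
E
```

```text
time: 38.48
position: [440.4, -255.1, 123.0]
orientation: [-2.442, -1.975, 0.0]
contact_force: [0.2, -0.3, 0.7]
grip_width: -0.4
time: 38.98
position: [434.2, -253.8, 97.9]
orientation: [-2.442, -1.975, 0.0]
contact_force: [0.2, -0.5, 0.8]
grip_width: 0.0
[ 434.6 -254.    98.4]
0 [315.9 233.7] [ 431.5 -253.4   77.5]
0.12 [315.8 245.8] [ 432.4 -253.6   90.4]
```

View pics/w26.png

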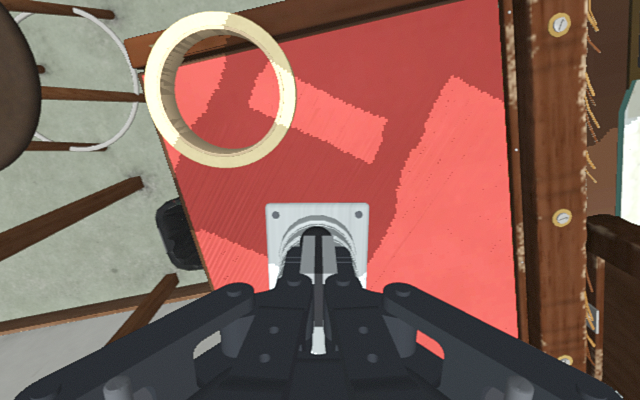

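```bash
python3 -m crank '[[[0,-0.6,4,0,0,0,0],[0,-0.8,8,0,0,0,0],[0,-0.9,10.5,0,0,0,0],[0,-0.9,10.5,0,0,0,0]]]'; python3 -m crank '[[[0,0,1,0,0,0,0],[0,0,1,0,0,0,0]]]';python3 -m crank '[[[0,0,1,0,0,0,0],[0,0,1,0,0,0,0]]]'
```

```text
time: 39.52
position: [433.7, -253.8, 88.0]
orientation: [-2.442, -1.975, 0.0]
contact_force: [-0.1, 0.1, 0.1]
grip_width: 0.0
time: 39.78
position: [433.8, -253.9, 87.2]
orientation: [2.443, 1.976, -0.0]
contact_force: [0.2, -0.7, -0.1]
grip_width: -0.0
time: 40.02
position: [433.8, -253.9, 86.1]
orientation: [2.443, 1.976, 0.0]
contact_force: [0.3, 0.3, 0.0]
grip_width: -0.5
```

```bash
python3 -m crank '[[[0,0,1,0,0,0,0],[0,0,1,0,0,0,0]]]';python3 -m crank '[[[0,0,1,0,0,0,0],[0,0,1,0,0,0,0]]]'
```

```text
time: 40.28
position: [433.8, -253.9, 85.2]
orientation: [-2.443, -1.976, 0.0]
contact_force: [0.6, -0.2, 0.9]
grip_width: 0.1
time: 40.52
position: [433.7, -253.9, 84.2]
orientation: [-2.443, -1.976, 0.0]
contact_force: [-1.5, -0.3, 4.2]
grip_width: -0.2
```

```bash
python3 -m crank '[[[0,0,0.6,0,0,0,0],[0,0,0.6,0,0,0,0],[0,0,0.6,0,0,0,0]]]'
```

```text
time: 40.9
position: [433.7, -253.9, 83.7]
orientation: [2.443, 1.976, -0.0]
contact_force: [-2.1, 0.0, 6.1]
grip_width: -0.1
```

The force builds as it did on the hard basket seats, so the cover is resting. I back off and inspect.

```bash
python3 -m crank '[[[0,0,-10,0,0,0,0],[0,-15,-40,0,0,0,0],[0,-40,-80,0,0,0,0],[0,-60,-120,0,0,0,0],[0,-60,-150,0,0,0,0],[0,-60,-150,0,0,0,0],[0,-60,-150,0,0,0,0]]]'
python3 - <<'E'
from ov import *
from arc import *
np.set_printoptions(precision=1,suppress=True)
d=grab("wrist","pics/w27.png");s=r.sense();print(s["position"],s["contact_force"])
im=d["image"];
for q in(-.05,0,.05): print(q,proj(d,ball(q)))
cv2.imwrite("pics/w27c.png",cv2.resize(im[120:300,240:400],None,fx=3.3,fy=3.3,interpolation=cv2.INTER_CUBIC))
t=grab("scene");cv2.imwrite("pics/s27.png",cv2.resize(t["image"][100:220,340:460],None,fx=5,fy=5,interpolation=cv2.INTER_CUBIC))
E
```

```text
time: 41.78
position: [375.0, -241.1, 233.4]
orientation: [-2.443, -1.976, -0.0]
contact_force: [-0.4, -0.9, 0.0]
grip_width: -0.5
[ 374.8 -241.   233. ] [-0.  -0.2 -0.1]
-0.05 [317.1 234.7]
0 [317.  236.9]
0.05 [317.  239.3]
```

View pics/w27c.png

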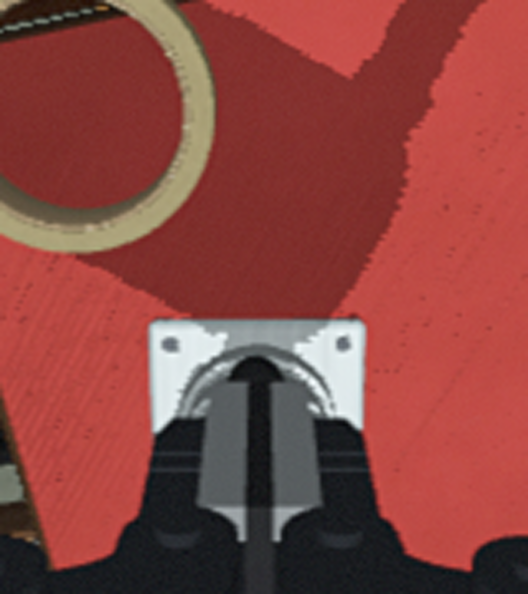

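View pics/s27.png

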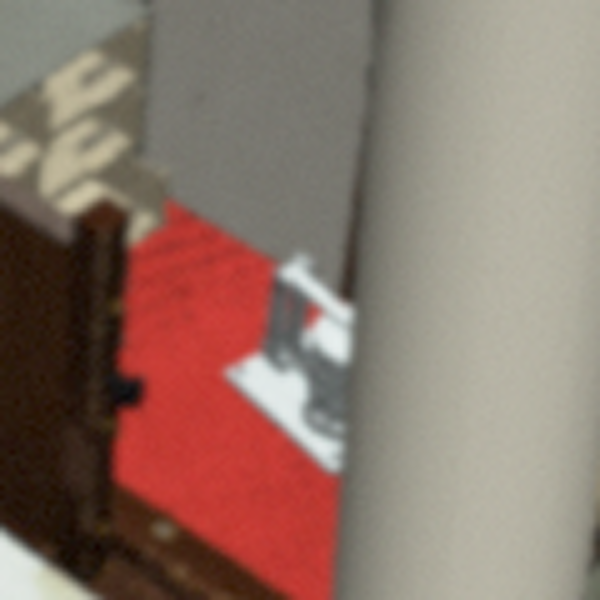

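```bash
python3 -m crank '[[[-20,0,-20,0,0,0,0.5],[-60,0,-60,0,0,0,1],[-110,0,-60,0,0,0,1],[-160,0,-60,0,0,0,1],[-200,0,-60,0,0,0,1],[-220,0,-60,0,0,0,1],[-220,0,-60,0,0,0,1],[-220,0,-60,0,0,0,1]]]'
python3 - <<'E'
from ov import *
from arc import *
np.set_printoptions(precision=1,suppress=True)
d=grab("wrist","pics/w28.png");s=r.sense();print(s["position"])
im=d["image"]
for q in(-.05,0,.05): print(q,proj(d,ball(q)))
S=474.6,-262.5
print("pin",proj(d,H),"rim",proj(d,[*S,70.5]))
t=grab("scene")
for q in(-.05,0,.05): print(q,proj(t,ball(q)))
cv2.imwrite("pics/s28.png",cv2.resize(t["image"][100:220,340:460],None,fx=5,fy=5,interpolation=cv2.INTER_CUBIC))
p=grab("top");cv2.imwrite("pics/t28.png",cv2.resize(p["image"][160:260,240:480],None,fx=3.3,fy=3.3,interpolation=cv2.INTER_CUBIC))
E
```

```text
time: 42.88
position: [329.3, -455.3, 293.3]
orientation: [-2.441, -1.976, -0.001]
contact_force: [-0.1, 0.3, 0.6]
grip_width: 85.4
[ 329.5 -455.2  293.5]
-0.05 [508.3 214.1]
0 [510.9 215.6]
0.05 [513.6 217.5]
pin [496.7 298.7] rim [501.9 248.6]
-0.05 [419.8 175. ]
0 [420.1 173.8]
0.05 [420.3 172.5]
```

View pics/w28.png

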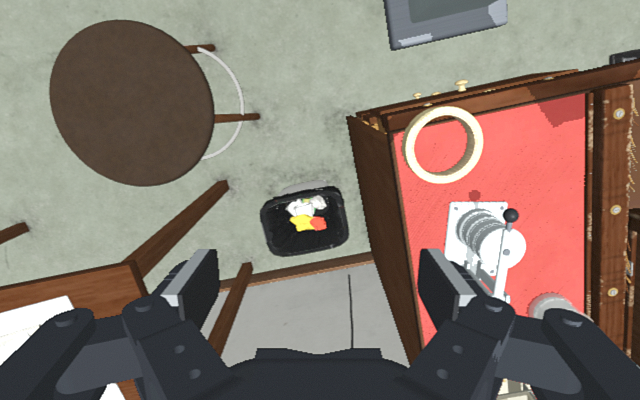

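View pics/s28.png

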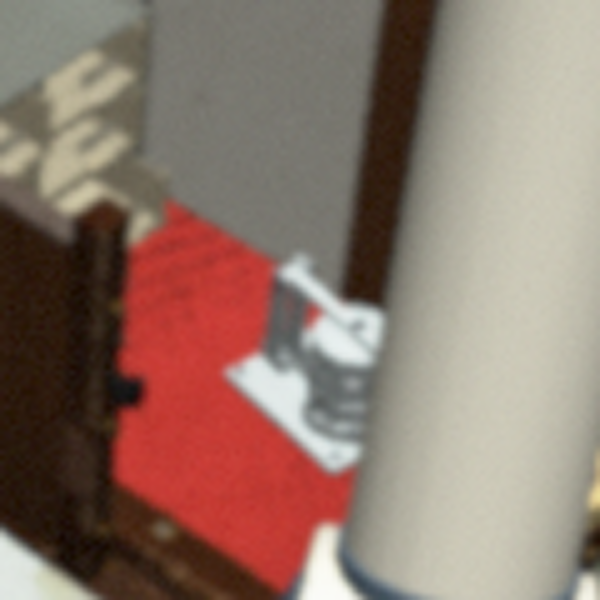

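View pics/t28.png

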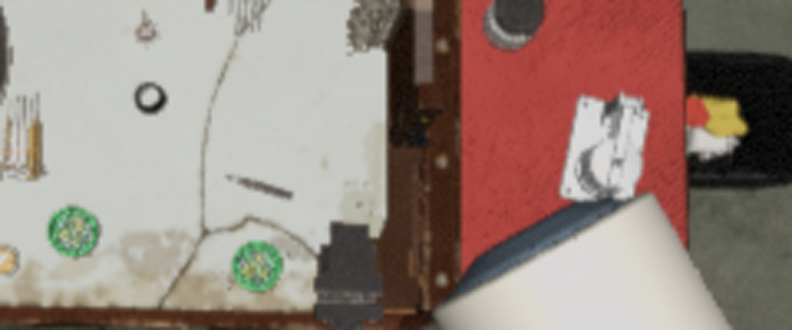

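```bash
python3 - <<'E'
from ov import *
from arc import *
np.set_printoptions(precision=1,suppress=True)
d=grab("wrist");im=d["image"]
m=(im.max(2)<55).astype(np.uint8)[195:240,490:535]
n,l,st,ce=cv2.connectedComponentsWithStats(m)
for a,c in zip(st[1:],ce[1:]): 
    if a[4]>40: print(a,c+[490,195],a[:2]+a[2:4]/2+[490,195])
for q in(-.04,0,.04): print(q,proj(d,ball(q)))
cv2.imwrite("pics/w29.png",cv2.resize(im[190:320,430:550],None,fx=4.5,fy=4.5,interpolation=cv2.INTER_CUBIC))
E
```

```text
-0.04 [509.  214.2]
0 [511.1 215.4]
0.04 [513.2 216.8]
```

View pics/w29.png

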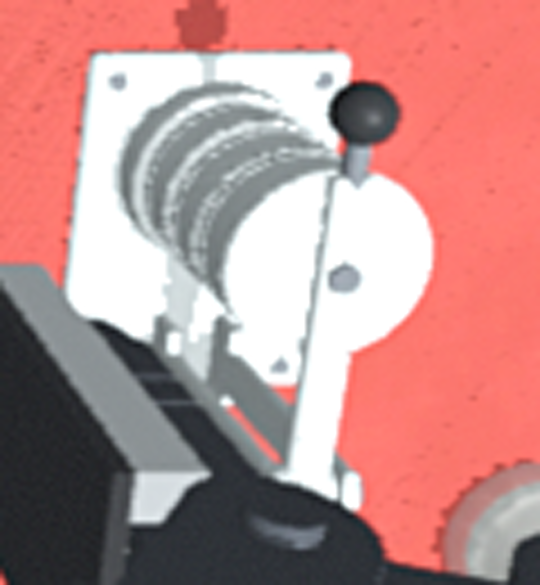

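The ball is at (511.1,215.1), against a prediction of (511.1,215.4) for θ = 0. The three bands look even and the disc lies flat. The robot is clear, so I hand in.

```bash
python3 - <<'E'
from rig import r
s=r.sense();print(s["time"],s["contact_force"],s["qd"].round(4));print(r.job_done())
E
```

```text
43.075 [-0.45799873  0.84931215  0.11528643] [-0.0039  0.0032 -0.0045 -0.0019  0.0009 -0.0005]
the job is handed in; nothing more can be done
None
```

I nested both steel baskets in the one in the carrier, closed the cover on them and handed the job in at 43.1 s of the 70 s allowed. The hand-in reports no verdict.

**Baskets:** The two loose baskets came to rest with the TCP at z 33.5 and 51.6 mm, the 18 mm step expected when each is fully home. In the pictures the stack looks upright and centred, with evenly spaced bands. I did not measure its offset from the carrier axis more closely than about 1–2 mm.

**Cover:** In the last wrist picture the ball was at pixel (511.1, 215.1), where an angle of 0 predicts (511.1, 215.4). That puts the cover at about 0 ± 0.02 rad, and the disc looks flat on the top rim.

**Bystanders:** In the last top view the loupe, the oil cup, the tweezers and both green baskets look unmoved, judged by eye only. The arm was clear of everything at hand-in.

**What went wrong or disagreed:**
- **Cover grip:** My first grip on the ball slipped off, and the second crept in the pads. I pushed the cover down from above with shut fingers for the second half of its swing.
- **Cover contact height:** The final push met resistance about 1.3 mm lower than I had worked out.
- **Positions:** The top camera's basket and carrier positions differed from the wrist camera's by 2–5 mm, and the carrier's x varied by about 2 mm between wrist views. I used the wrist readings.

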